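# Load, index and re-bolt the thread-inspection turntable

### The job

Put the brass elbows left on the inspection turntable into the blue bin and, with the table still bolted, lay every tee from the granite slab flat in a T-shaped rubber nest of its own, its branch pointing outwards along the stem of the T. Then draw the lock bolt out, turn the table half a turn by its bar knob until the notch with the long black line faces the bolt, and push the bolt fully home in that notch. Do not move the caliper, gauges, magnifier or cup.

Things in the scene. Friction and masses are not known exactly. Their poses are not given: they have to be found in the camera images.
- tee0_mid (a point): Plain brass tee (tee0 to tee3, two or three present), 0.3 to 0.55 kg. Centre, where its axes cross, 20 mm above what it lies on. Run along x, 108 mm long; branch along +y, 62 mm from the centre; z square to both (up or down). Body 40 mm diameter to 32 mm from the centre, then threaded ends 34 mm diameter, 3 mm clear of the surface. Pinch from above across the branch, 46 mm from the centre.
- tee1_mid (a point): Another tee like tee0 (centre, x along the run, +y along the branch); may be absent.
- tee2_mid (a point): Another tee like tee0 (centre, x along the run, +y along the branch); may be absent.
- tee3_mid (a point): Another tee like tee0 (centre, x along the run, +y along the branch); may be absent.
- elbow0_mid (a point): Plain brass elbow (elbow0 to elbow2, one or two present), 0.34 kg, left lying on a nest of the turntable. Its corner, where its axes cross, 20 mm above what it lies on. Arms along +x and +y, each 62 mm from the corner; body 40 mm diameter to 32 mm, then threaded ends 34 mm diameter. The +y arm starts pointing roughly outwards, away from the table's knob; pinch it from above 46 mm from the corner.
- elbow1_mid (a point): Another elbow like elbow0 (corner, arms along +x and +y); may be absent.
- elbow2_mid (a point): Another elbow like elbow0 (corner, arms along +x and +y); may be absent.
- nest0 (a point): Where the centre of a tee belongs on a nest of the turntable, 20 mm above the pad; y points outwards (along the tee's branch), z up; turns with the table. Nest: black T-shaped rubber pad 3 mm thick on the steel top (rubber top 65 mm above the bench), crossbar 104 mm nearest the knob, stem outwards. Four nests, a quarter turn apart, 88 mm from the table's axis.
- nest1 (a point): Another such nest: where a tee's centre belongs, y outwards, z up.
- nest2 (a point): Another such nest: where a tee's centre belongs, y outwards, z up.
- nest3 (a point): Another such nest: where a tee's centre belongs, y outwards, z up.
- turntable (a joint): Angle of the turntable about its upright axis, rad, growing anticlockwise seen from above; it turns either way without end. It starts at 0, the loading position, bolted (under 1 degree of play). When free it turns with slight friction (0.12 N m) and stays where it is left.
- knob (a point): Middle of the black bar knob on the turntable's axis: bar 86 mm long (along x), 25 mm thick (along y), 36 mm high, top 151 mm above the bench, fixed to the table; below it a round steel hub, 86 mm diameter, up to 95 mm above the bench. Pinch the bar across its thickness to turn the table.
- line_notch (a point): On the turntable's rim, 147 mm from the axis, level with the steel top (62 mm above the bench): the notch with the long black line (6 x 36 mm) on the steel inside it. The knurled rim, 310 mm diameter, has four notches 24 mm wide a quarter turn apart; only this one has a line. It starts half a turn from the bolt.
- bolt_place (a point): Fixed point at the same radius and height, on the line of the bolt: the line notch must come here. The round nose of the bolt (20 mm) draws the notch to the middle if it is within about 4 mm.
- lockbolt (a joint): Travel of the lock bolt along the turntable's radius, m: 0 = fully home in a notch of the rim (the table cannot turn), 0.025 = drawn right out, away from the table. Friction 2.5 N; it stays where it is left. Its nose leaves the notch at 0.018.
- bolt_knob (a point): Middle of the bolt's upright black round knob (26 mm diameter, 35 mm tall, top 108 mm above the bench), 200 mm from the table's axis when home, straight outwards from bolt_place. It moves with the bolt; the steel housing below it reaches 69 mm above the bench.
- bin: Open blue plastic sorting bin, fixed, 220 x 160 mm outside (its x by y), 50 mm high, walls and floor 4 mm. Origin under its middle, on the bench.
- caliper: Steel vernier caliper, 240 mm long, lying on the far edge of the slab. Not to be moved.
- magnifier: Black bakelite magnifier stand, about 230 mm tall, at the back of the bench. Not to be moved.
- pluggauge: Steel thread plug gauge, 120 mm long, lying on the bench near the robot. Not to be moved.
- cup: Blue cup with pens, 90 mm tall, at the back of the bench behind the turntable. Not to be moved.
- ringgauge: Dark steel ring gauge, 84 mm diameter, 20 mm high, on the bench to the left near the robot. Not to be moved.
- slab: Polished dark granite slab, fixed, 430 x 320 mm, its top 50 mm above the bench; the tees start on it. Origin under its middle.
There are look-alikes about, which are no part of the job. What is shaped like the part that bears tee3_mid but pink is not meant.

How it is judged:
By the outcome, as a careful person would: the job done as asked, in the order asked, and still so for the second after the job is handed in, with the robot touching nothing.
Of tee0, tee1, tee2, tee3 only 2 to 3 are there at a start; the rules pass over those that are not, and their reading is None.
Of elbow0, elbow1, elbow2 only 1 to 2 are there at a start; the rules pass over those that are not, and their reading is None.
At some moment in a run one of tee0, tee1, tee2, tee3 may be knocked a few centimetres aside while the robot is not near it.
Once in a run the grip may slacken for a moment while it holds something.
It also fails if it takes over 210 s, if anything falls off the work surface, if the arm or the gripper's body presses on something with over 40 N, if the wrist force passes 120 N, or if a joint passes its speed limit or range.

### The arm

A 6-joint arm with a two-finger parallel gripper is mounted at the origin on the work surface. World frame = base frame: x ahead of the robot, y to its left, z up, the work surface at z = 0. Lengths are in m, angles in rad, forces in N, time in s.
With the tool pointing down it reaches from about 0.325 to 0.875 m from the base axis. Payload 4.4 kg.
Tool frame: the origin (TCP) lies where the fingers leave the gripper's body, on its centre line; the fingertips stand 73 mm ahead of it and the grasp point (between the pads) lies 54 mm ahead of it; z points along the fingers, x is the direction in which the jaws open and shut, and the axes are right-handed (so a half turn about z gives the same grasp; the last joint's range is limited). The gripper opens to 85 mm and grips with 20 to 120 N. Pads are 22 mm wide; open, the fingers measure 114 mm over their backs; the gripper's body (76 mm by 85 mm) begins 54 mm behind the grasp point. The pads swing forward as they close: fully open they stand 13 mm farther back than shut.
Start: joints at [-1.359, 0.207, 1.542, -0, 1.393, -0.15], TCP at [0.204, -0.538, 0.304] pointing down, gripper open.
Joint ranges: [-2.73, 2.73], [-0.86, 2.22], [0.23, 2.46], [-1.11, 4.25], [0.08, 2.63], [-2.82, 2.82]. Speed limits (rad/s): [2.79, 2.79, 3.14, 3.14, 3.14, 3.14].

### API

Orientations are given as a unit quaternion [x, y, z, w].
In Python, from cell import sensors, vision, job gives the robot as it stands.
- The arm moves only by the shell command python3 -m pendant 'ROWS' [FORCE]. ROWS is text: rows parted by semicolons, each of 7 numbers parted by spaces: the shift along the tool's x, y, z in cm, then the turn, a rotation vector about the tool's x, y, z in degrees, then the closure in counts, from 0 (fully open) to 255 (shut). A call has 1 to 8 rows; each row is the pose to reach, as a shift and turn from the pose commanded when the call began, along the tool's axes at that moment; what a row does not reach only later rows make up. A row lasts 1/12 s, in which the tool goes at most 41.7 mm and 7.16 degrees, less where a joint would pass 70% of its speed; a pose out of reach is approached as far as the arm can. A call with a gripper value outside its range is refused whole. The fingers move at their own pace and stop on an object; FORCE is the grip in N (left out, the last holds). Time passes only in rows, so rows that repeat a pose let the fingers close. It gives the time, the measured TCP pose, the force and the opening at its end, in the units of the state.
- sensors.observe(): the state, without advancing time (a new reading comes with each control period).
- vision.snapshot(name): name is "scene" or "top"; returns a dict with "frame" (384x512x3 uint8, blue, green, red), "depth" (384x512 float32, m along the optical axis (not along the pixel's ray), 0 where there is no reading), "fx", "fy", "cx", "cy" (pixels), "position" and "rotation" of the camera in the world. Camera axes: x right, y down, z forward; pixel columns grow to the right and rows downward; lengths in m; the calibration is good to about 2 mm. A picture is of the moment at which its call begins.
- job.finish_job(): hands the job in, once; it reports no verdict.
The state is a dict: "t": time; "joints": joint angles; "qd": joint speeds; "joint_efforts": joint torques, N m; "tcp_pos": TCP position; "tcp_rot": TCP orientation; "force": force on the tool from outside, world axes, zero at the start; "ft_torque": the same for the moment, N m; "finger_gap": finger opening in m.
Only numpy, scipy, OpenCV 4.12 (cv2) and the standard library are available. Lean on these libraries where they do the work, as an engineer would, in place of code of your own. Each camera call takes 0.05 s, during which the arm holds its last target.

## Working session

There is one attempt and no reset: what is moved stays moved. The work goes in short steps, Python scripts to look and compute and a shell command to move; the robot and the scene stay as the last step left them, time stands still between calls to the robot, and variables do not carry over. Pictures are saved under pics/ and viewed, and the job is handed in when it is done.

```bash
ls -la; mkdir -p pics
python3 - <<'E'
from cell import sensors, vision
import cv2,numpy as np
print(sensors.observe())
for n in("scene","top"):
    s=vision.snapshot(n); cv2.imwrite(f"pics/{n}0.png",s["frame"]); print(n,s["fx"],s["fy"],s["cx"],s["cy"],s["position"],s["rotation"])
    np.savez(f"pics/{n}0.npz",**s)
E
```

```text
total 12
drwxr-xr-x  3 agent agent 4096 Dec  7 06:46 .
drwxr-xr-x 23 root  root  4096 Dec  7 06:46 ..
drwxr-xr-x  2 agent agent 4096 Dec  7 06:46 pics
{'t': 0.0, 'joints': array([-1.35947160e+00,  2.07445852e-01,  1.54292704e+00,  1.78076564e-05,
        1.39349003e+00, -1.50485407e-01]), 'qd': array([ 0.00136216,  0.0006196 , -0.00052871, -0.00054491,  0.00021341,
        0.00110659]), 'joint_efforts': array([ 1.48200083e-04, -3.83034647e+01, -2.91592830e+01, -2.26107677e-04,
        1.03907511e-02,  1.23126912e-05]), 'tcp_pos': array([ 0.20341048, -0.53720264,  0.30272365]), 'tcp_rot': array([ 8.22788872e-01, -5.68346007e-01, -8.20697295e-04, -7.84257751e-04]), 'force': array([-1.05598369,  0.19813541, -0.06163864]), 'ft_torque': array([0.01016506, 0.03537342, 0.00956489]), 'finger_gap': 0.08528997530443226}
scene 397.31769336849 397.31769336849 248.63213248866685 187.99289963961732 [ 1.50980413 -0.16610608  1.19343756] [ 0.67373155  0.64359819 -0.25139474 -0.26204552]
top 437.67458681701163 437.67458681701163 255.48380639961377 195.13968531634862 [ 0.3978371  -0.11444447  1.463128  ] [ 0.71571811 -0.69733911  0.01961893 -0.03287616]
```

View pics/scene0.png

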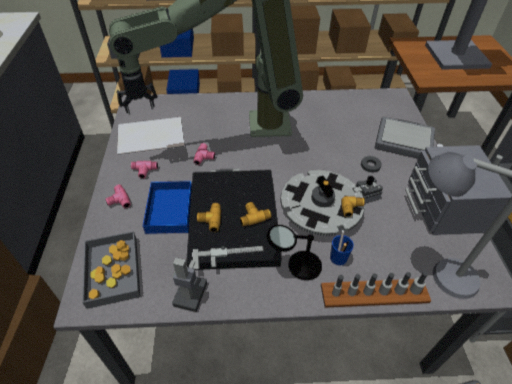

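View pics/top0.png

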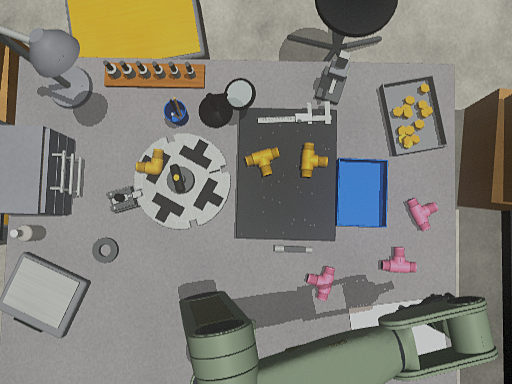

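The scene picture shows two brass tees on the slab at (210,216) and (256,214), and a brass elbow on the turntable at (352,204). In the top picture these are at (264,160), (313,158) and (152,163). The possible mix-ups, in top-picture pixels, are the pink tees (422,213), (398,262) and (322,282), and the small brass caps in the grey tray (410,115). I choose only the yellow-brass parts and will check them in a crop.

```bash
cat > h.py <<'E'
import numpy as np,cv2
from scipy.spatial.transform import Rotation as R
def ray(s,u,v,z):
    u=np.atleast_1d(u).astype(float);v=np.atleast_1d(v).astype(float)
    d=np.stack([(u-s["cx"])/s["fx"],(v-s["cy"])/s["fy"],np.ones_like(u)],1)
    d=R.from_quat(s["rotation"]).apply(d);p=np.array(s["position"])
    return p+d*((z-p[2])/d[:,2])[:,None]
def pts(s):
    v,u=np.mgrid[:384,:512];d=s["depth"]
    c=np.stack([(u-s["cx"])/s["fx"]*d,(v-s["cy"])/s["fy"]*d,d],-1)
    return R.from_quat(s["rotation"]).apply(c.reshape(-1,3)).reshape(384,512,3)+np.array(s["position"])
def proj(s,P):
    c=R.from_quat(s["rotation"]).inv().apply(np.atleast_2d(P)-np.array(s["position"]))
    return np.stack([c[:,0]/c[:,2]*s["fx"]+s["cx"],c[:,1]/c[:,2]*s["fy"]+s["cy"]],1)
def crop(f,x,y,w,h,k,name):
    cv2.imwrite(name,cv2.resize(f[y:y+h,x:x+w],None,fx=k,fy=k,interpolation=cv2.INTER_CUBIC))
E
python3 - <<'E'
from h import *
s=dict(np.load("pics/top0.npz"))
crop(s["frame"],95,100,250,150,3,"pics/c1.png")
s=dict(np.load("pics/scene0.npz"))
crop(s["frame"],180,150,220,120,3,"pics/c2.png")
E
```

```text
(no output)
```

View pics/c1.png

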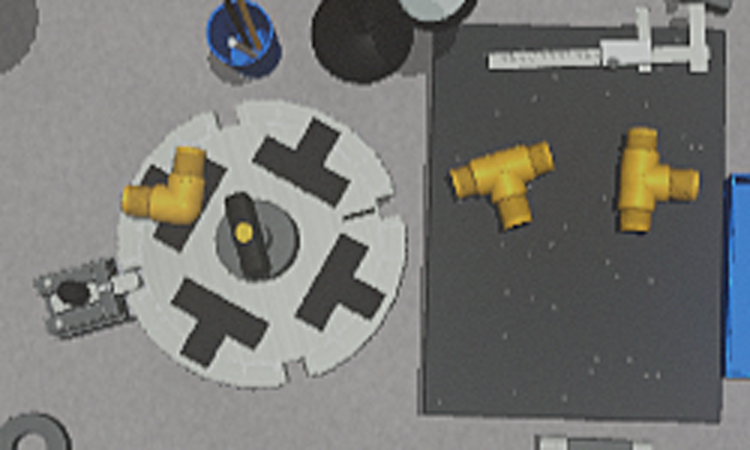

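View pics/c2.png

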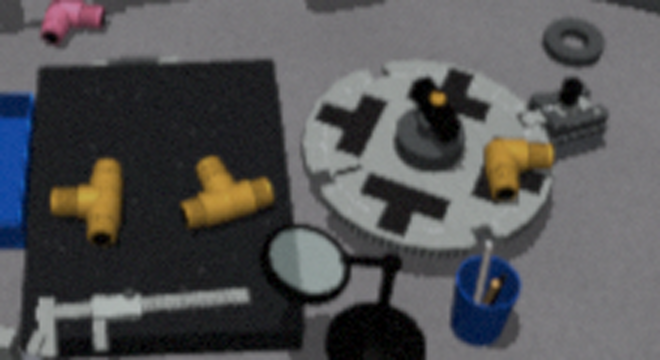

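```bash
cat >> h.py <<'E'
def brass(s):
    h=cv2.cvtColor(s["frame"],cv2.COLOR_BGR2HSV)
    m=cv2.inRange(h,(14,120,60),(32,255,255))
    n,l,st,c=cv2.connectedComponentsWithStats(m)
    return [(l==i) for i in range(1,n) if st[i,4]>250]
def fit(s,m,zg,show=True):
    """zg: height of axis plane. minAreaRect of silhouette on plane; returns rect centre, sizes, axes"""
    k=6
    big=cv2.resize(m.astype(np.float32),None,fx=k,fy=k,interpolation=cv2.INTER_LINEAR)>0.5
    c=max(cv2.findContours(big.astype(np.uint8),cv2.RETR_EXTERNAL,cv2.CHAIN_APPROX_NONE)[0],key=cv2.contourArea)[:,0]
    P=ray(s,(c[:,0]+.5)/k-.5,(c[:,1]+.5)/k-.5,zg)[:,:2]
    r=cv2.minAreaRect((P*1000).astype(np.float32))
    c0=np.array(r[0])/1000;a=np.radians(r[2]);w,h=r[1]
    ux=np.array([np.cos(a),np.sin(a)]);uy=np.array([-ux[1],ux[0]])
    return c0,w,h,ux,uy,P
def solid(P): # centroid of filled contour
    M=cv2.moments((P*1000).astype(np.float32));return np.array([M["m10"],M["m01"]])/M["m00"]/1000
def tee(s,m,zg):
    c0,w,h,ux,uy,P=fit(s,m,zg)
    if w<h: w,h,ux,uy=h,w,uy,ux
    cen=solid(P)
    if (cen-c0)@uy>0: uy=-uy   # bulk is on the run side
    # run centre 20 mm from back edge
    ctr=c0+uy*(-h/2+.020*1000)/1000
    return ctr,uy,w,h
def elbow(s,m,zg):
    c0,w,h,ux,uy,P=fit(s,m,zg);cen=solid(P)
    if (cen-c0)@ux>0: ux=-ux
    if (cen-c0)@uy>0: uy=-uy
    return c0+ux*(-w/2+20)/1000+uy*(-h/2+20)/1000,ux,uy,w,h
deg=lambda v:round(float(np.degrees(np.arctan2(v[1],v[0]))),1)
E
python3 - <<'E'
from h import *
for n in("top","scene"):
    s=dict(np.load(f"pics/{n}0.npz"));W=pts(s)
    for m in brass(s):
        v,u=np.nonzero(m);cx=[u.mean().round(),v.mean().round()]
        z=W[...,2][m]
        p=np.median(W[m],0)
        print(n,cx,m.sum(),"zmax",np.percentile(z,97).round(3),p.round(3))
        if m.sum()<1500 and n=="top":
            t=tee(s,m,.07);print("  tee",t[0].round(4),deg(t[1]),np.round(t[2:],1))
            t=elbow(s,m,.085);print("  elb",t[0].round(4),deg(t[1]),deg(t[2]),np.round(t[3:],1))
s=dict(np.load("pics/top0.npz"));W=pts(s)
# turntable rim
g=cv2.cvtColor(s["frame"],cv2.COLOR_BGR2GRAY)
Z=W[...,2]
m=((Z>.054)&(Z<.155));m[:, :130]=0;m[:,236:]=0;m[:120]=0;m[240:]=0
n,l,st,c=cv2.connectedComponentsWithStats(m.astype(np.uint8));i=1+np.argmax(st[1:,4]);print(st[i])
c=max(cv2.findContours((l==i).astype(np.uint8),cv2.RETR_EXTERNAL,cv2.CHAIN_APPROX_NONE)[0],key=cv2.contourArea)[:,0]
P=ray(s,c[:,0],c[:,1],.062)[:,:2]
x=np.array([P[:,0].mean(),P[:,1].mean(),.155])
from scipy.optimize import least_squares
r=least_squares(lambda x:np.hypot(*(P-x[:2]).T)-x[2],x,loss="soft_l1",f_scale=.001);print("rim",r.x.round(4))
O=r.x[:2]
# dark pads on top
P2=ray(s,*np.meshgrid(np.arange(512),np.arange(384))[0:1],0,.062) if 0 else None
v,u=np.mgrid[:384,:512];Q=ray(s,u.ravel(),v.ravel(),.065)[:,:2].reshape(384,512,2)
rr=np.hypot(*(Q-O).transpose(2,0,1))
pm=(g<75)&(rr<.15)&(rr>.046)&(Z<.075)
n,l,st,c=cv2.connectedComponentsWithStats(pm.astype(np.uint8))
for i in range(1,n):
    if st[i,4]>15:
        q=Q[l==i].mean(0)-O;print("pad",st[i,4],c[i].round(1),deg(q),np.hypot(*q).round(4))
km=(Z>.14)&(rr<.06);q=W[km];print("knob",q[:,2].mean().round(4),q[:,:2].mean(0).round(4),km.sum())
a=cv2.minAreaRect((q[:,:2]*1000).astype(np.float32));print(a)
bm=(Z>.09)&(Z<.12)&(u<135)&(u>100)&(v>180)&(v<220);print("bolt",W[bm].mean(0).round(4),bm.sum(),deg(W[bm].mean(0)[:2]-O))
bm=(Z>.02)&(u<388)&(u>335)&(v>150)&(v<235);q=W[bm];print("bin",cv2.minAreaRect((q[:,:2]*1000).astype(np.float32)),np.percentile(q[:,2],95))
E
```

```text
top [np.float64(134.0), np.float64(28.0)] 7006 zmax -0.436 [ 1.285  0.493 -0.446]
top [np.float64(8.0), np.float64(82.0)] 1117 zmax -0.492 [ 1.055  1.104 -0.525]
  tee [0.8509 0.7447] -86.0 [281.1  62.8]
  elb [0.7274 0.7268] 4.0 -86.0 [278.   62.1]
top [np.float64(158.0), np.float64(77.0)] 1488 zmax 0.025 [0.892 0.245 0.018]
  tee [0.8671 0.2556] 0.1 [331.   81.3]
  elb [0.8626 0.1079] 0.1 90.1 [ 80.4 327.4]
top [np.float64(499.0), np.float64(153.0)] 1085 zmax -0.406 [ 0.727 -1.121 -0.416]
  tee [ 0.679  -0.8528] -90.9 [373.5  65.2]
  elb [ 0.5113 -0.8424] -90.9 -0.9 [ 64.5 369.5]
top [np.float64(405.0), np.float64(108.0)] 255 zmax 0.037 [ 0.802 -0.578  0.029]
  tee [ 0.7983 -0.5591] -133.6 [88.  54.4]
  elb [ 0.7769 -0.5382] -133.6 -43.6 [53.8 87. ]
top [np.float64(407.0), np.float64(136.0)] 319 zmax 0.038 [ 0.712 -0.581  0.027]
  tee [ 0.7121 -0.5768] 118.8 [74.3 64.1]
  elb [ 0.6939 -0.5797] 28.8 118.8 [73.5 63.4]
top [np.float64(311.0), np.float64(160.0)] 526 zmax 0.093 [ 0.615 -0.256  0.085]
  tee [ 0.62   -0.2485] -89.2 [109.7  85.7]
  elb [ 0.5833 -0.2478] 0.8 -89.2 [108.5  8
[... 1273 characters left out ...]
7.0), np.float64(274.0)] 278 zmax 0.039 [ 0.803 -0.578  0.029]
scene [np.float64(18.0), np.float64(314.0)] 769 zmax -0.407 [ 0.709 -1.116 -0.415]
[ 130  133  101   97 7111]
rim [0.542  0.154  0.1543]
pad 431 [196.5 153.7] -27.5 0.1005
pad 58 [165.2 159.2] 38.3 0.0877
pad 42 [146.1 158.6] 59.3 0.1355
pad 76 [152.6 177.7] 85.4 0.093
pad 442 [207.8 194.9] -116.3 0.098
pad 441 [166.2 206.9] 152.5 0.0966
knob 0.1839 [0.5381 0.145 ] 232
((466.63055419921875, 43.374664306640625), (337.9468078613281, 65.95162200927734), 55.4048957824707)
bolt [0.4801 0.3416 0.1054] 62 108.3
bin ((516.7865600585938, -312.56378173828125), (224.59823608398438, 403.9266357421875), 1.904636025428772) 0.054913899133431476
```

Run:
```python
from h import *
for n in("top","scene"):
    s=dict(np.load(f"pics/{n}0.npz"));W=pts(s)
    a=(W[...,0]>.55)&(W[...,0]<.9)&(W[...,1]>-.1)&(W[...,1]<.35)&(W[...,2]>.12)&(W[...,2]<.3)
    q=W[a]
    for lo,hi in((.12,.16),(.16,.2),(.2,.25)):
        k=q[(q[:,2]>lo)&(q[:,2]<hi)]
        if len(k): print(n,lo,len(k),k.min(0).round(3),k.max(0).round(3))
s=dict(np.load("pics/top0.npz"));W=pts(s);Z=W[...,2]
km=(Z>.142)&(Z<.17)&(np.hypot(W[...,0]-.542,W[...,1]-.154)<.06);q=W[km]
print("knob",q.mean(0).round(4),km.sum(),cv2.minAreaRect((q[:,:2]*1000).astype(np.float32)))
u=np.arange(512)[None]
v=np.arange(384)[:,None]
bm=(Z>.02)&(Z<.06)&(u<388)&(u>338)&(v>156)&(v<230);q=W[bm];print("bin",cv2.minAreaRect((q[:,:2]*1000).astype(np.float32)),np.percentile(q[:,2],95))
print(ray(s,[100+75/3-5],[100+290/3],.108))
```

```text
top 0.12 149 [0.55  0.051 0.12 ] [0.9   0.348 0.156]
top 0.16 896 [ 0.576 -0.08   0.16 ] [0.842 0.159 0.199]
top 0.2 3 [ 0.79  -0.077  0.2  ] [ 0.823 -0.067  0.202]
scene 0.12 176 [0.551 0.051 0.12 ] [0.9   0.35  0.158]
scene 0.16 723 [ 0.565 -0.081  0.161] [0.84  0.153 0.2  ]
scene 0.2 2 [ 0.785 -0.075  0.2  ] [ 0.804 -0.073  0.201]
knob [0.5421 0.1521 0.1499] 227 ((542.2722778320312, 152.6747589111328), (85.6523666381836, 24.977760314941406), 17.934789657592773)
bin ((520.4689331054688, -432.3717041015625), (158.06683349609375, 221.40484619140625), 89.9719467163086) 0.0530808054711072
[[0.48282348 0.33507241 0.108     ]]
```

Run:
```python
from h import *
s=dict(np.load("pics/top0.npz"));W=pts(s);Z=W[...,2]
k=(Z>.16)&(np.hypot(W[...,0]-.542,W[...,1]-.154)<.16);v,u=np.nonzero(k);print([(a,b,*W[b,a].round(3)) for a,b in zip(u,v)][:30])
k=(Z>.15)&(W[...,0]>.66)&(W[...,1]>-.12)&(W[...,1]<.2);v,u=np.nonzero(k);q=W[k];print(q[np.argsort(q[:,0])][:40:4].round(3))
for p in [(.62,.114),(.661,.093)]:pass
# bolt knob
bm=(Z>.103)&(Z<.115)&(abs(W[...,0]-.48)<.03)&(abs(W[...,1]-.34)<.03);print(W[bm].mean(0).round(4),bm.sum(),cv2.minEnclosingCircle((W[bm][:,:2]*1000).astype(np.float32)))
```

```text
[(np.int64(174), np.int64(166), np.float64(0.576), np.float64(0.159), np.float64(0.16))]
[[ 0.746 -0.03   0.18 ]
 [ 0.748 -0.036  0.186]
 [ 0.748 -0.036  0.173]
 [ 0.749 -0.033  0.183]
 [ 0.749 -0.048  0.182]
 [ 0.75  -0.042  0.189]
 [ 0.751 -0.039  0.186]
 [ 0.752 -0.033  0.184]
 [ 0.752 -0.015  0.181]
 [ 0.754 -0.054  0.178]]
[0.481  0.3425 0.1077] 48 ((480.7680358886719, 343.1758117675781), 12.768372535705566)
```

```bash
cat > go.py <<'E'
import sys
from h import *
from cell import sensors
# usage: go.py x y z phi -> shift in tool cm, turn rotvec deg (from measured pose)
o=sensors.observe()
a=[float(v) for v in sys.argv[1:5]]
Rt=R.from_quat(o["tcp_rot"]);p=o["tcp_pos"]
f=np.radians(a[3]);T=R.from_matrix(np.array([[np.cos(f),np.sin(f),0],[np.sin(f),-np.cos(f),0],[0,0,-1]]))
d=Rt.inv().apply(np.array(a[:3])-p)*100
rv=np.degrees((Rt.inv()*T).as_rotvec())
X=Rt.as_matrix()
print("t",round(o["t"],2),"tcp",p.round(4),"phi",deg(X[:2,0]),"j",o["joints"].round(2),"gap",round(o["finger_gap"],4),"F",o["force"].round(1))
print("shift cm",d.round(2),"turn",rv.round(1),"rows>=",np.ceil(max(np.linalg.norm(d)/4.17,np.linalg.norm(rv)/7.16)))
E
python3 go.py .576 .277 .30 2.4
```

```text
t 0.1 tcp [ 0.2034 -0.5372  0.3028] phi -69.3 j [-1.36  0.21  1.54 -0.    1.39 -0.15] gap 0.0856 F [-0.1  0.2 -0.5]
shift cm [-62.96 -63.67   0.43] turn [ -0.1   0.1 -71.7] rows>= 22.0
```

```bash
python3 -m pendant '-63 -63.7 0.4 0 0 -71.7 0;-63 -63.7 0.4 0 0 -71.7 0;-63 -63.7 0.4 0 0 -71.7 0;-63 -63.7 0.4 0 0 -71.7 0;-63 -63.7 0.4 0 0 -71.7 0;-63 -63.7 0.4 0 0 -71.7 0;-63 -63.7 0.4 0 0 -71.7 0;-63 -63.7 0.4 0 0 -71.7 0' 60; python3 go.py .576 .277 .30 2.4
```

```text
t: 0.77
tcp_pos: [0.3423, -0.2326, 0.302]
tcp_rot: [0.995, -0.102, -0.0, -0.0]
force: [0.9, -0.6, 0.4]
finger_gap: 0.0851
t 0.77 tcp [ 0.3423 -0.2326  0.302 ] phi -11.7 j [-0.81 -0.15  1.91  0.    1.38 -0.6 ] gap 0.0851 F [ 0.9 -0.6  0.4]
shift cm [ 12.59 -54.63   0.22] turn [ -0.    0.  -14.1] rows>= 14.0
```

```bash
python3 -m pendant '12.6 -54.6 0.2 0 0 -14 0;12.6 -54.6 0.2 0 0 -14 0;12.6 -54.6 0.2 0 0 -14 0;12.6 -54.6 0.2 0 0 -14 0;12.6 -54.6 0.2 0 0 -14 0;12.6 -54.6 0.2 0 0 -14 0;12.6 -54.6 0.2 0 0 -14 0;12.6 -54.6 0.2 0 0 -14 0'; python3 go.py .576 .277 .20 2.4
```

```text
t: 1.43
tcp_pos: [0.483, 0.0697, 0.3009]
tcp_rot: [1.0, 0.018, -0.0, 0.0]
force: [0.3, -0.5, 0.7]
finger_gap: 0.0852
t 1.43 tcp [0.483  0.0697 0.3009] phi 2.1 j [-0.03  0.02  1.75 -0.    1.37 -0.07] gap 0.0852 F [ 0.3 -0.5  0.7]
shift cm [ 10.04 -20.38  10.08] turn [ 0.   0.  -0.3] rows>= 6.0
```

Run:
```python
from h import *
from cell import vision
s=vision.snapshot("top");crop(s["frame"],95,100,250,150,3,"pics/c3.png")
```

```text
(no output)
```

View pics/c3.png

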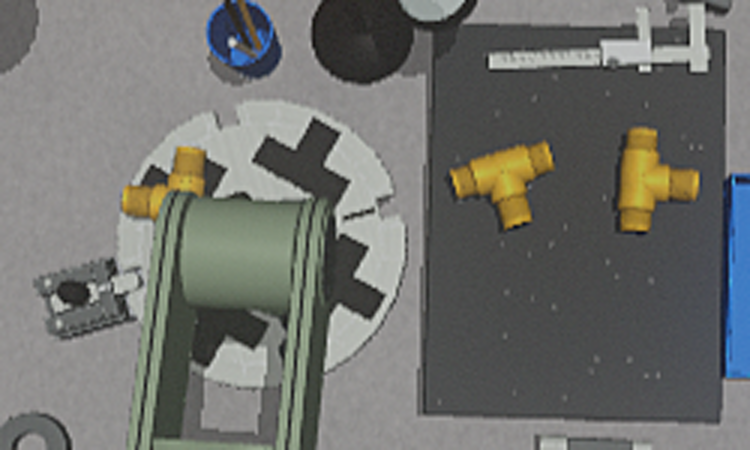

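The elbow is still at crop (185,180) and the tees have not moved. Next I go to a point above the elbow's outward arm.

```bash
python3 -m pendant '10 -20.4 10 0 0 -0.3 0;10 -20.4 10 0 0 -0.3 0;10 -20.4 10 0 0 -0.3 0;10 -20.4 10 0 0 -0.3 0;10 -20.4 10 0 0 -0.3 0;10 -20.4 10 0 0 -0.3 0;10 -20.4 10 0 0 -0.3 0;10 -20.4 10 0 0 -0.3 0'; python3 go.py .576 .277 .142 2.4
```

```text
t: 2.15
tcp_pos: [0.5744, 0.2757, 0.1978]
tcp_rot: [1.0, 0.022, -0.003, 0.001]
force: [-0.6, -0.2, 0.7]
finger_gap: 0.0853
t 2.15 tcp [0.5744 0.2757 0.1978] phi 2.5 j [ 0.31  0.44  1.47 -0.    1.24  0.27] gap 0.0853 F [-0.6 -0.2  0.7]
shift cm [ 0.2  -0.13  5.57] turn [0.1 0.3 0.1] rows>= 2.0
```

```bash
python3 -m pendant '0.1 -0.1 3 0 0 0 0;0.1 -0.1 5.5 0 0 0 0;0.1 -0.1 5.5 0 0 0 0;0.1 -0.1 5.5 0 0 0 0;0.1 -0.1 5.5 0 0 0 150;0.1 -0.1 5.5 0 0 0 255;0.1 -0.1 5.5 0 0 0 255;0.1 -0.1 5.5 0 0 0 255' 60; python3 -m pendant '0 0 0 0 0 0 255;0 0 0 0 0 0 255;0 0 0 0 0 0 255;0 0 0 0 0 0 255'; python3 go.py .576 .277 .20 2.4
```

```text
t: 2.82
tcp_pos: [0.5776, 0.2761, 0.1482]
tcp_rot: [1.0, 0.02, 0.002, -0.0]
force: [-0.6, -0.2, 3.8]
finger_gap: 0.0388
t: 3.15
tcp_pos: [0.5776, 0.2766, 0.1479]
tcp_rot: [1.0, 0.02, 0.002, -0.001]
force: [-0.7, 1.8, 6.5]
finger_gap: 0.0321
t 3.15 tcp [0.5776 0.2766 0.1479] phi 2.3 j [0.31 0.5  1.5  0.   1.14 0.27] gap 0.0321 F [-0.7  1.8  6.5]
shift cm [-0.14 -0.05 -5.21] turn [-0.1 -0.2 -0.1] rows>= 2.0
```

```bash
python3 -m pendant '0 0 0 0 0 0 255;0 0 0 0 0 0 255'; python3 -m pendant '0 0 -2 0 0 0 255;0 0 -2 0 0 0 255;0 0 -2 0 0 0 255;0 0 -2 0 0 0 255'; python3 go.py .576 .277 .20 2.4
```

```text
t: 3.32
tcp_pos: [0.5776, 0.2766, 0.1479]
tcp_rot: [1.0, 0.02, 0.002, -0.001]
force: [-0.2, 1.1, 6.2]
finger_gap: 0.0321
t: 3.65
tcp_pos: [0.5758, 0.2756, 0.1647]
tcp_rot: [1.0, 0.02, -0.001, 0.0]
force: [-0.2, 0.5, -4.6]
finger_gap: 0.0316
t 3.65 tcp [0.5758 0.2756 0.1647] phi 2.3 j [ 0.31  0.48  1.49 -0.    1.18  0.27] gap 0.0316 F [-0.2  0.5 -4.6]
shift cm [ 0.02 -0.13 -3.53] turn [ 0.   0.1 -0.1] rows>= 1.0
```

```bash
python3 -m pendant '0 0 -3 0 0 0 255;0 0 -3 0 0 0 255;0 0 -3 0 0 0 255' 90
python3 - <<'E'
from h import *
from cell import vision
s=vision.snapshot("scene");crop(s["frame"],290,130,130,110,5,"pics/c4.png")
E
```

```text
t: 3.9
tcp_pos: [0.5776, 0.2762, 0.1969]
tcp_rot: [1.0, 0.02, 0.002, -0.0]
force: [0.2, 0.7, -4.0]
finger_gap: 0.0311
```

View pics/c4.png

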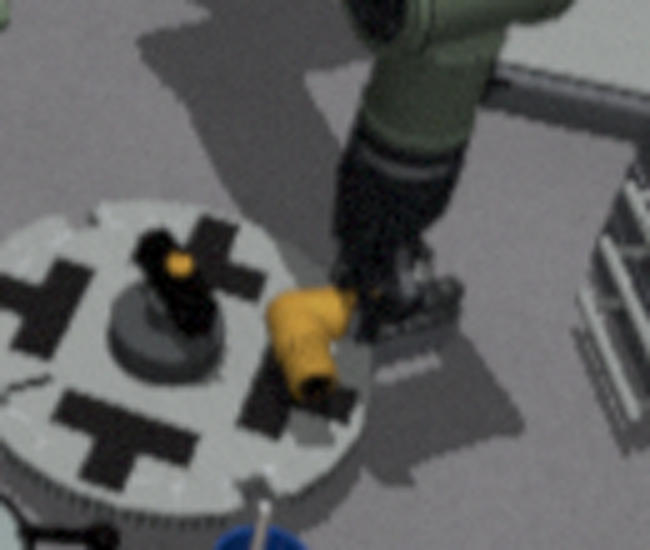

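The elbow is in the jaws, lifted clear of the table (crop (300,330)). I carry it to the bin.

```bash
python3 -m pendant '0 0 -5 0 0 0 255;0 4 -6 0 0 0 255;0 8 -6 0 0 0 255;0 12 -6 0 0 0 255;0 16 -6 0 0 0 255;0 20 -6 0 0 0 255;0 24 -6 0 0 0 255;0 28 -6 0 0 0 255' 90;python3 go.py .50 -.405 .22 2.4
```

```text
t: 4.62
tcp_pos: [0.5866, -0.0055, 0.2539]
tcp_rot: [1.0, 0.02, -0.002, -0.0]
force: [0.3, -0.5, -2.3]
finger_gap: 0.031
t 4.62 tcp [ 0.5866 -0.0055  0.2539] phi 2.3 j [-0.16  0.28  1.56  0.    1.31 -0.2 ] gap 0.031 F [ 0.3 -0.5 -2.3]
shift cm [-10.27  39.57   3.4 ] turn [-0.   0.2 -0.1] rows>= 10.0
```

```bash
python3 -m pendant '-1 4 0 0 0 0 255;-2 8 0 0 0 0 255;-3 12 0 0 0 0 255;-4 16 0 0 0 0 255;-5 20 0 0 0 0 255;-6 24 0 0 0 0 255;-7 28 0 0 0 0 255;-8 31 0 0 0 0 255' 90;python3 go.py .50 -.405 .22 2.4
```

```text
t: 5.28
tcp_pos: [0.5189, -0.3196, 0.2539]
tcp_rot: [1.0, 0.019, -0.001, -0.0]
force: [1.9, 0.1, -2.6]
finger_gap: 0.0311
t 5.28 tcp [ 0.5189 -0.3196  0.2539] phi 2.2 j [-0.69  0.32  1.5  -0.    1.32 -0.73] gap 0.0311 F [ 1.9  0.1 -2.6]
shift cm [-2.21  8.46  3.39] turn [-0.   0.1 -0.2] rows>= 3.0
```

```bash
python3 -m pendant '-1 3 0 0 0 0 255;-2 7 0 0 0 0 255;-2.2 8.2 0 0 0 0 255;-2.2 8.2 0 0 0 0 255;-2.2 8.2 3 0 0 0 255;-2.2 8.2 7 0 0 0 255;-2.2 8.2 9 0 0 0 255;-2.2 8.2 9 0 0 0 255' 90;python3 go.py .50 -.405 .095 2.4
python3 - <<'E'
from h import *
from cell import vision
s=vision.snapshot("scene");crop(s["frame"],120,130,130,110,5,"pics/c5.png")
E
```

```text
t: 5.95
tcp_pos: [0.4982, -0.3945, 0.1573]
tcp_rot: [1.0, 0.021, -0.006, -0.007]
force: [-1.3, 1.3, -4.3]
finger_gap: 0.0311
t 5.95 tcp [ 0.4982 -0.3945  0.1573] phi 2.4 j [-0.81  0.49  1.49  0.    1.18 -0.85] gap 0.0311 F [-1.3  1.3 -4.3]
shift cm [0.21 1.14 6.21] turn [-0.8  0.7 -0. ] rows>= 2.0
```

View pics/c5.png

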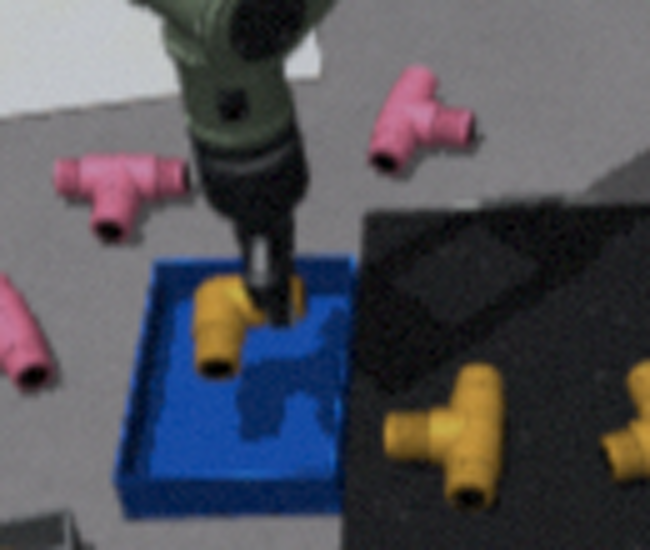

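The elbow hangs over the bin (crop (240,310)), level and well inside the walls. I lower and release it.

```bash
python3 -m pendant '0.2 1 3 0 0 0 255;0.2 1 5.8 0 0 0 255;0.2 1 5.8 0 0 0 255;0.2 1 5.8 0 0 0 255;0.2 1 5.8 0 0 0 255' 90;python3 -m pendant '0 0 0 0 0 0 100;0 0 0 0 0 0 60;0 0 0 0 0 0 60;0 0 0 0 0 0 60;0 0 -3 0 0 0 60;0 0 -7 0 0 0 0;0 0 -11 0 0 0 0;0 0 -13 0 0 0 0'; python3 go.py .6206 -.2945 .22 0.8
```

```text
t: 6.42
tcp_pos: [0.5056, -0.4101, 0.1106]
tcp_rot: [1.0, 0.021, 0.001, 0.001]
force: [-0.4, 0.1, -2.3]
finger_gap: 0.0308
t: 7.08
tcp_pos: [0.5061, -0.4113, 0.245]
tcp_rot: [1.0, 0.02, 0.003, 0.004]
force: [0.3, -0.9, 1.6]
finger_gap: 0.0856
t 7.08 tcp [ 0.5061 -0.4113  0.245 ] phi 2.3 j [-0.82  0.41  1.4   0.    1.32 -0.86] gap 0.0856 F [ 0.3 -0.9  1.6]
shift cm [ 11.9  -11.23   2.5 ] turn [ 0.4 -0.4  1.5] rows>= 4.0
```

Run:
```python
from h import *
from cell import vision
s=vision.snapshot("top");np.savez("pics/top1.npz",**s);crop(s["frame"],95,100,300,150,2.6,"pics/c6.png")
```

```text
(no output)
```

View pics/c6.png

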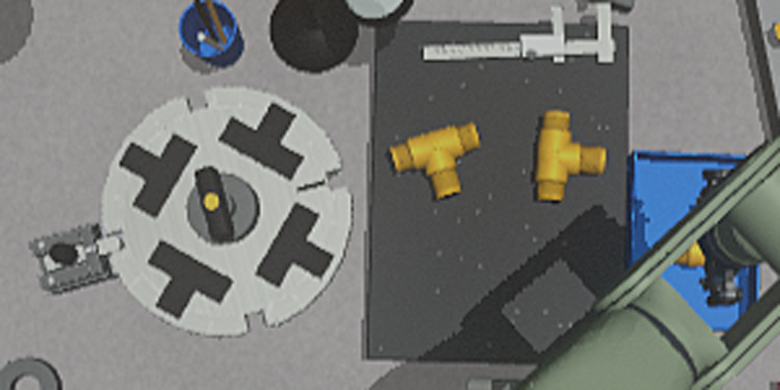

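The elbow lies in the bin at crop (690,250) and all four pads are now in view. I re-measure the nests and the tees.

```bash
cat >> h.py <<'E'
def pads(s,O=np.array([.542,.1533]),thr=75):
    W=pts(s);Z=W[...,2];g=cv2.cvtColor(s["frame"],cv2.COLOR_BGR2GRAY)
    v,u=np.mgrid[:384,:512];Q=ray(s,u.ravel(),v.ravel(),.065)[:,:2].reshape(384,512,2)
    rr=np.hypot(*(Q-O).transpose(2,0,1))
    pm=(g<thr)&(rr<.145)&(rr>.046)&(Z<.075)
    n,l,st,c=cv2.connectedComponentsWithStats(pm.astype(np.uint8))
    return [(st[i,4],c[i].round(1),Q[l==i].mean(0)) for i in range(1,n) if st[i,4]>15]
E
python3 - <<'E'
from h import *
s=dict(np.load("pics/top1.npz"));P=pads(s)
for a in P: print(a[0],a[1],a[2].round(4))
C=np.array([a[2] for a in P if a[0]>300])
if len(C)==4:
    O=C.mean(0);print("axis",O.round(4))
    for c in C: print(deg(c-O),np.hypot(*(c-O)).round(4))
for m in brass(s):
    v,u=np.nonzero(m)
    if 240<u.mean()<336 and 130<v.mean()<240:
        t=tee(s,m,.07);print("tee",u.mean(),v.mean(),t[0].round(4),deg(t[1]),np.round(t[2:],1),"grasp",(t[0]+.046*t[1]).round(4))
E
```

```text
426 [196.5 153.9] [0.6303 0.1073]
428 [155.4 165.6] [0.5892 0.2394]
439 [207.7 195.1] [0.4979 0.0665]
435 [166.1 206.9] [0.4565 0.1991]
axis [0.5435 0.1531]
-27.8 0.0981
62.1 0.0977
-117.7 0.0979
152.1 0.0984
tee 310.93071161048687 159.93820224719101 [ 0.62   -0.2484] -88.9 [109.6  85.8] grasp [ 0.6208 -0.2944]
tee 262.935546875 159.2578125 [ 0.6286 -0.1042] -160.0 [110.5  84.6] grasp [ 0.5853 -0.1199]
```

```bash
python3 -m pendant '6 -6 0 0 0 1.4 0;10 -9 1 0 0 1.4 0;11.9 -11.2 2.5 0.3 -0.3 1.4 0;11.9 -11.2 2.5 0.3 -0.3 1.4 0;11.9 -11.2 4 0.3 -0.3 1.4 0;11.9 -11.2 5 0.3 -0.3 1.4 0;11.9 -11.2 5 0.3 -0.3 1.4 0;11.9 -11.2 5 0.3 -0.3 1.4 0'; python3 go.py .6208 -.2944 .126 0.9
```

```text
t: 7.8
tcp_pos: [0.6176, -0.2934, 0.1873]
tcp_rot: [1.0, 0.007, -0.004, -0.003]
force: [0.4, -0.4, 0.1]
finger_gap: 0.0854
t 7.8 tcp [ 0.6176 -0.2934  0.1873] phi 0.9 j [-0.57  0.54  1.34  0.    1.27 -0.59] gap 0.0854 F [ 0.4 -0.4  0.1]
shift cm [0.36 0.14 6.13] turn [-0.3  0.4 -0. ] rows>= 2.0
```

```bash
python3 -m pendant '0.1 0.1 3 0 0 0 0;0.1 0.1 5.8 0 0 0 0;0.1 0.1 5.8 0 0 0 0;0.1 0.1 5.8 0 0 0 0;0.1 0.1 5.8 0 0 0 0'; python3 go.py .6208 -.2944 .126 0.9
```

```text
t: 8.22
tcp_pos: [0.6198, -0.295, 0.1322]
tcp_rot: [1.0, 0.007, -0.002, -0.002]
force: [0.7, -0.2, 0.4]
finger_gap: 0.0854
t 8.22 tcp [ 0.6198 -0.295   0.1322] phi 0.8 j [-0.57  0.6   1.37  0.    1.17 -0.59] gap 0.0854 F [ 0.7 -0.2  0.4]
shift cm [ 0.11 -0.06  0.62] turn [-0.2  0.2 -0.1] rows>= 1.0
```

```bash
python3 -m pendant '0.1 0 0.6 -0.2 0.2 0 0;0.1 0 0.6 -0.2 0.2 0 60;0.1 0 0.6 -0.2 0.2 0 100;0.1 0 0.6 -0.2 0.2 0 120;0.1 0 0.6 -0.2 0.2 0 200;0.1 0 0.6 -0.2 0.2 0 255;0.1 0 0.6 -0.2 0.2 0 255;0.1 0 0.6 -0.2 0.2 0 255' 80; python3 -m pendant '0 0 0 0 0 0 255;0 0 0 0 0 0 255;0 0 0 0 0 0 255'; python3 go.py .6208 -.2944 .126 0.9
```

```text
t: 8.88
tcp_pos: [0.6202, -0.2938, 0.1252]
tcp_rot: [1.0, 0.008, -0.001, -0.0]
force: [-3.6, 0.1, 5.6]
finger_gap: 0.0321
t: 9.13
tcp_pos: [0.6202, -0.2938, 0.1252]
tcp_rot: [1.0, 0.008, -0.001, -0.0]
force: [-3.9, -0.1, 5.9]
finger_gap: 0.0324
t 9.13 tcp [ 0.6202 -0.2938  0.1252] phi 0.9 j [-0.57  0.61  1.37 -0.    1.16 -0.58] gap 0.0324 F [-3.9 -0.1  5.9]
shift cm [ 0.05  0.06 -0.08] turn [-0.1  0.1  0. ] rows>= 1.0
```

```bash
python3 -m pendant '0 0 -1 0 0 0 255;0 0 -3 0 0 0 255;0 0 -6 0 0 0 255;0 0 -10 0 0 0 255;0 0 -11 0 0 0 255;0 0 -11 0 0 0 255' 100; python3 go.py .4809 .0344 .22 -27.6;  python3 - <<'E'
from h import *
from cell import vision
s=vision.snapshot("scene");crop(s["frame"],160,100,200,150,4,"pics/c7.png")
E
```

```text
t: 9.63
tcp_pos: [0.623, -0.2948, 0.2391]
tcp_rot: [1.0, 0.008, 0.004, 0.002]
force: [0.1, 0.1, -4.6]
finger_gap: 0.0316
t 9.63 tcp [ 0.623  -0.2948  0.2391] phi 0.9 j [-0.57  0.49  1.3   0.    1.34 -0.58] gap 0.0316 F [ 0.1  0.1 -4.6]
shift cm [-13.69 -33.16   1.69] turn [ 0.1 -0.5 28.5] rows>= 9.0
```

View pics/c7.png

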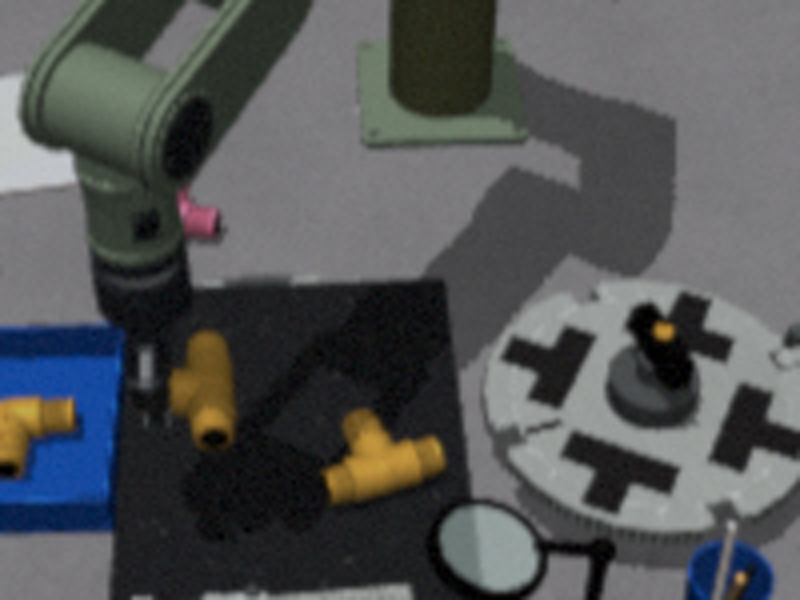

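The tee is held level at crop (205,390), the elbow is in the bin, and tee B still lies at (385,465). I move to the nest at -117.6°.

```bash
python3 -m pendant '-2 -3.5 0 0 0 4 255;-3.5 -7 0 0 0 8 255;-5 -10.5 0 0 0 12 255;-6.5 -14 0 0 0 16 255;-8 -17.5 0 0 0 20 255;-9.5 -21 0 0 0 24 255;-11 -24.5 0 0 0 28 255;-12 -28 0 0 0 28.5 255' 100; python3 go.py .4809 .0344 .22 -27.6
```

```text
t: 10.35
tcp_pos: [0.4919, -0.0136, 0.2307]
tcp_rot: [0.971, -0.24, -0.005, -0.0]
force: [1.1, 1.0, -5.5]
finger_gap: 0.0316
t 10.35 tcp [ 0.4919 -0.0136  0.2307] phi -27.7 j [-0.2   0.11  1.81  0.    1.23  0.28] gap 0.0316 F [ 1.1  1.  -5.5]
shift cm [-3.2  -3.73  1.1 ] turn [ 0.1  0.6 -0.1] rows>= 2.0
```

```bash
python3 -m pendant '-2 -2.5 1 0 0 0 255;-3.1 -3.7 1.5 0 0.5 0 255;-3.1 -3.7 1.5 0 0.5 0 255;-3.1 -3.7 1.5 0 0.5 0 255;-3.1 -3.7 1.5 0 0.5 0 255' 100; python3 go.py .4809 .0344 .143 -27.6
```

```text
t: 10.77
tcp_pos: [0.4846, 0.0314, 0.218]
tcp_rot: [0.971, -0.238, 0.001, 0.001]
force: [-0.9, -0.8, -3.8]
finger_gap: 0.0317
t 10.77 tcp [0.4846 0.0314 0.218 ] phi -27.6 j [-0.11  0.11  1.85 -0.    1.19  0.37] gap 0.0317 F [-0.9 -0.8 -3.8]
shift cm [-0.49 -0.1   7.49] turn [ 0.1 -0.2  0. ] rows>= 2.0
```

```bash
python3 -m pendant '-0.4 -0.1 3 0 0 0 255;-0.4 -0.1 6 0 0 0 255;-0.4 -0.1 6.3 0 0 0 255;-0.4 -0.1 6.3 0 0 0 255;-0.4 -0.1 6.3 0 0 0 255;-0.4 -0.1 6.3 0 0 0 255' 100; python3 go.py .4809 .0344 .141 -27.6;python3 - <<'E'
from h import *
from cell import vision
s=vision.snapshot("scene");crop(s["frame"],260,130,130,110,5,"pics/c8.png")
E
```

```text
t: 11.27
tcp_pos: [0.4848, 0.0334, 0.1587]
tcp_rot: [0.971, -0.239, 0.005, 0.0]
force: [0.4, 0.8, -5.6]
finger_gap: 0.0316
t 11.27 tcp [0.4848 0.0334 0.1587] phi -27.6 j [-0.11  0.19  1.89 -0.    1.05  0.37] gap 0.0316 F [ 0.4  0.8 -5.6]
shift cm [-0.4   0.1   1.77] turn [-0.1 -0.6 -0. ] rows>= 1.0
```

View pics/c8.png

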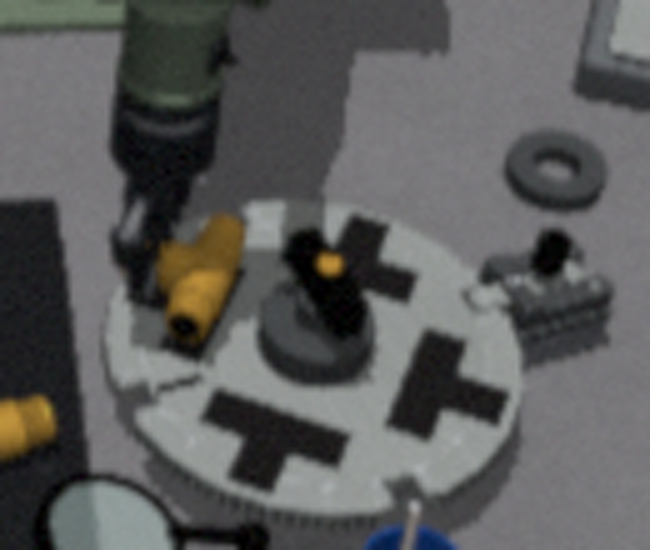

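The tee hovers over its pad at crop (205,280), its branch pointing away from the knob. I lower it, correcting the 4 mm offset.

```bash
python3 -m pendant '-0.4 0.1 0.5 0 -0.5 0 255;-0.4 0.1 1.2 0 -0.5 0 255;-0.4 0.1 1.2 0 -0.5 0 255;-0.4 0.1 1.2 0 -0.5 0 255;-0.4 0.1 1.2 0 -0.5 0 255;-0.4 0.1 1.2 0 -0.5 0 255' 100; python3 go.py .4809 .0344 .141 -27.6
```

```text
t: 11.82
tcp_pos: [0.4792, 0.0351, 0.1451]
tcp_rot: [0.971, -0.238, -0.001, -0.001]
force: [0.6, -0.8, -4.8]
finger_gap: 0.0317
t 11.82 tcp [0.4792 0.0351 0.1451] phi -27.6 j [-0.11  0.21  1.91  0.    1.03  0.37] gap 0.0317 F [ 0.6 -0.8 -4.8]
shift cm [ 0.18 -0.01  0.41] turn [-0.   0.1  0. ] rows>= 1.0
```

```bash
python3 -m pendant '0.1 0 0.3 0 0 0 255;0.1 0 0.4 0 0 0 255;0.1 0 0.4 0 0 0 255;0.1 0 0.4 0 0 0 255' 100; python3 go.py .4809 .0344 .141 -27.6
```

```text
t: 12.15
tcp_pos: [0.4801, 0.0346, 0.141]
tcp_rot: [0.971, -0.238, -0.001, -0.001]
force: [0.4, -0.5, -5.2]
finger_gap: 0.032
t 12.15 tcp [0.4801 0.0346 0.141 ] phi -27.6 j [-0.11  0.22  1.91  0.    1.02  0.37] gap 0.032 F [ 0.4 -0.5 -5.2]
shift cm [ 0.08 -0.02 -0.  ] turn [-0.   0.1  0. ] rows>= 1.0
```

```bash
python3 -m pendant '0.1 0 0.2 0 0 0 255;0.1 0 0.2 0 0 0 255;0.1 0 0.2 0 0 0 255' 60; python3 go.py .4809 .0344 .141 -27.6
```

```text
t: 12.4
tcp_pos: [0.4821, 0.0335, 0.1403]
tcp_rot: [0.971, -0.238, 0.0, -0.0]
force: [-0.8, -1.6, 4.4]
finger_gap: 0.0316
t 12.4 tcp [0.4821 0.0335 0.1403] phi -27.6 j [-0.11  0.22  1.9   0.    1.02  0.37] gap 0.0316 F [-0.8 -1.6  4.4]
shift cm [-0.15 -0.02 -0.07] turn [-0. -0.  0.] rows>= 1.0
```

Contact, with +4 N upward. I release it and rise.

```bash
python3 -m pendant '0 0 0 0 0 0 110;0 0 0 0 0 0 60;0 0 0 0 0 0 40;0 0 0 0 0 0 20;0 0 0 0 0 0 0;0 0 -3 0 0 0 0;0 0 -7 0 0 0 0;0 0 -9 0 0 0 0' 60; python3 go.py .5853 -.1199 .22 -70
python3 - <<'E'
from h import *
from cell import vision
s=vision.snapshot("scene");crop(s["frame"],260,130,130,110,5,"pics/c9.png");np.savez("pics/scene2.npz",**s)
s=vision.snapshot("top");np.savez("pics/top2.npz",**s)
for m in brass(s):
    v,u=np.nonzero(m)
    if 240<u.mean()<336 and 130<v.mean()<240:
        t=tee(s,m,.07);print("tee",t[0].round(4),deg(t[1]),np.round(t[2:],1),"grasp",(t[0]+.046*t[1]).round(4))
E
```

```text
t: 13.07
tcp_pos: [0.4823, 0.034, 0.2322]
tcp_rot: [0.971, -0.238, 0.001, -0.001]
force: [1.6, -0.5, 1.1]
finger_gap: 0.0855
t 13.07 tcp [0.4823 0.034  0.2322] phi -27.6 j [-0.11  0.08  1.84  0.    1.22  0.37] gap 0.0855 F [ 1.6 -0.5  1.1]
shift cm [16.25  8.88  1.23] turn [-0.2 -0.  42.4] rows>= 6.0
tee [ 0.6284 -0.1038] -160.0 [111.5  84.6] grasp [ 0.5852 -0.1195]
```

View pics/c9.png

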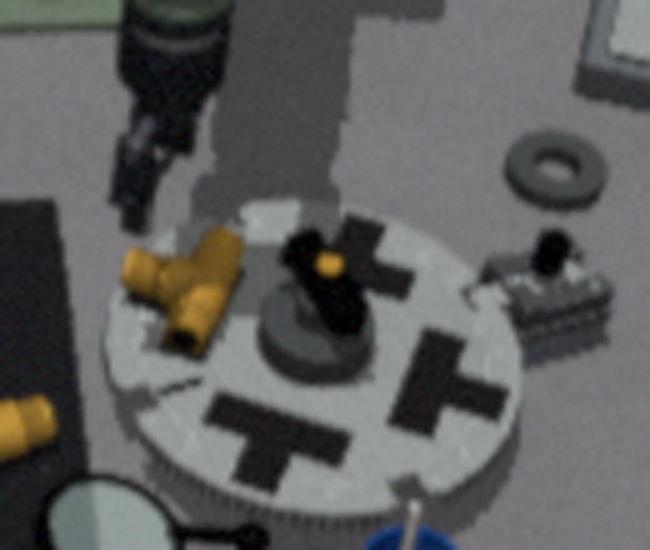

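Tee A lies on its pad with its branch outward (crop (175,280)). Tee B has not moved. I go for tee B.

```bash
python3 -m pendant '3 1.5 0 0 0 7 0;6 3 0 0 0 14 0;9 5 0 0 0 21 0;12 7 0 0 0 28 0;15 8.5 0 0 0 35 0;16.2 8.9 1 0 0 42 0;16.2 8.9 3 0 0 42.4 0;16.2 8.9 4 0 0 42.4 0'; python3 -m pendant '0 0 0 0 0 0 0;0 0 0 0 0 0 0'; python3 go.py .5852 -.1197 .126 -70
```

```text
t: 13.83
tcp_pos: [0.5822, -0.1203, 0.1851]
tcp_rot: [0.819, -0.574, -0.003, 0.0]
force: [-1.5, 0.8, -0.4]
finger_gap: 0.0853
t: 14.0
tcp_pos: [0.5819, -0.1189, 0.1866]
tcp_rot: [0.82, -0.573, -0.003, 0.0]
force: [0.4, -0.0, 0.4]
finger_gap: 0.0854
t 14.0 tcp [ 0.5819 -0.1189  0.1866] phi -69.9 j [-0.35  0.37  1.6   0.    1.19  0.87] gap 0.0854 F [ 0.4 -0.   0.4]
shift cm [ 0.22 -0.31  6.05] turn [0.3 0.3 0.1] rows>= 2.0
```

```bash
python3 -m pendant '0.2 -0.2 3 0.2 0.2 0 0;0.2 -0.2 5.9 0.2 0.2 0 0;0.2 -0.2 5.9 0.2 0.2 0 0;0.2 -0.2 5.9 0.2 0.2 0 0;0.2 -0.2 5.9 0.2 0.2 0 0;0.2 -0.2 5.9 0.2 0.2 0 0'; python3 go.py .5852 -.1197 .126 -70
```

```text
t: 14.5
tcp_pos: [0.5873, -0.1212, 0.1321]
tcp_rot: [0.819, -0.573, 0.003, -0.001]
force: [0.2, 0.7, 0.2]
finger_gap: 0.0852
t 14.5 tcp [ 0.5873 -0.1212  0.1321] phi -69.9 j [-0.35  0.44  1.62  0.    1.07  0.87] gap 0.0852 F [0.2 0.7 0.2]
shift cm [-0.21  0.15  0.61] turn [-0.3 -0.2  0.1] rows>= 1.0
```

```bash
python3 -m pendant '-0.1 0.1 0.6 -0.1 0 0 0;-0.1 0.1 0.6 -0.1 0 0 60;-0.1 0.1 0.6 -0.1 0 0 100;-0.1 0.1 0.6 -0.1 0 0 120;-0.1 0.1 0.6 -0.1 0 0 200;-0.1 0.1 0.6 -0.1 0 0 255;-0.1 0.1 0.6 -0.1 0 0 255;-0.1 0.1 0.6 -0.1 0 0 255' 80; python3 -m pendant '0 0 0 0 0 0 255;0 0 0 0 0 0 255;0 0 0 0 0 0 255'; python3 go.py .5852 -.1197 .126 -70
```

```text
t: 15.17
tcp_pos: [0.5843, -0.12, 0.1239]
tcp_rot: [0.819, -0.573, 0.0, 0.0]
force: [-2.9, 2.8, 5.1]
finger_gap: 0.0321
t: 15.42
tcp_pos: [0.5844, -0.1201, 0.124]
tcp_rot: [0.819, -0.573, 0.0, 0.0]
force: [-3.3, 1.6, 5.3]
finger_gap: 0.0321
t 15.42 tcp [ 0.5844 -0.1201  0.124 ] phi -70.0 j [-0.35  0.45  1.62 -0.    1.06  0.87] gap 0.0321 F [-3.3  1.6  5.3]
shift cm [-0.01 -0.09 -0.2 ] turn [-0. -0.  0.] rows>= 1.0
```

```bash
python3 -m pendant '0 0 -1 0 0 0 255;0 0 -3 0 0 0 255;0 0 -6 0 0 0 255;0 0 -10 0 0 0 255;0 0 -13.5 0 0 0 255;0 0 -14 0 0 0 255;0 0 -14 0 0 0 255' 100; python3 go.py .4242 .2153 .26 -117.6
```

```text
t: 16.0
tcp_pos: [0.5859, -0.1209, 0.2667]
tcp_rot: [0.819, -0.573, 0.004, -0.001]
force: [-0.3, 0.8, -5.0]
finger_gap: 0.0315
t 16.0 tcp [ 0.5859 -0.1209  0.2667] phi -70.0 j [-0.35  0.28  1.53 -0.    1.32  0.87] gap 0.0315 F [-0.3  0.8 -5. ]
shift cm [-37.13   3.69   0.42] turn [-0.5 -0.2 47.6] rows>= 9.0
```

```bash
python3 -m pendant '-3 0.5 0 0 0 5 255;-7 1 0 0 0 11 255;-11 1.5 0 0 0 17 255;-15 2 0 0 0 23 255;-19 2.5 0 0 0 29 255;-23 3 0 0 0 35 255;-27 3.3 0 0 0 41 255;-31 3.6 0 0 0 47 255' 100; python3 go.py .4242 .2153 .23 -117.6
```

```text
t: 16.67
tcp_pos: [0.4413, 0.1592, 0.2593]
tcp_rot: [-0.521, 0.854, 0.001, -0.003]
force: [-0.1, 1.3, -5.2]
finger_gap: 0.0314
t 16.67 tcp [0.4413 0.1592 0.2593] phi -117.2 j [ 0.16  0.03  1.84 -0.    1.28  2.21] gap 0.0314 F [-0.1  1.3 -5.2]
shift cm [-4.22  4.07  2.93] turn [ 0.3 -0.2  0.4] rows>= 2.0
```

```bash
python3 -m pendant '-2.5 2.5 0 0 0 0.3 255;-4 3.8 0 0 0 0.3 255;-4.1 4 1 0 0 0.3 255;-4.1 4 4 0 0 0.3 255;-4.1 4 7 0 0 0.3 255;-4.1 4 8 0 0 0.3 255;-4.1 4 8 0 0 0.3 255' 100; python3 go.py .4242 .2153 .148 -117.6
```

```text
t: 17.25
tcp_pos: [0.4233, 0.2109, 0.1772]
tcp_rot: [-0.521, 0.853, 0.001, -0.006]
force: [-0.3, 0.3, -4.8]
finger_gap: 0.0315
t 17.25 tcp [0.4233 0.2109 0.1772] phi -117.2 j [ 0.28  0.15  1.9  -0.    1.11  2.33] gap 0.0315 F [-0.3  0.3 -4.8]
shift cm [-0.46  0.09  2.92] turn [ 0.5 -0.6  0.4] rows>= 1.0
```

```bash
python3 -m pendant '-0.4 0 1 0 0 0.4 255;-0.4 0 2.5 0 0 0.4 255;-0.4 0 2.8 0 0 0.4 255;-0.4 0 2.8 0 0 0.4 255;-0.4 0 2.8 0 0 0.4 255;-0.4 0 2.8 0 0 0.4 255' 100; python3 go.py .4242 .2153 .141 -117.6
```

```text
t: 17.75
tcp_pos: [0.4305, 0.2164, 0.1562]
tcp_rot: [-0.518, 0.855, -0.001, 0.001]
force: [-0.7, 0.6, -4.6]
finger_gap: 0.0317
t 17.75 tcp [0.4305 0.2164 0.1562] phi -117.6 j [ 0.29  0.19  1.9  -0.    1.05  2.34] gap 0.0317 F [-0.7  0.6 -4.6]
shift cm [0.39 0.52 1.52] turn [-0.2  0.1  0. ] rows>= 1.0
```

Run:
```python
from h import *
from cell import vision
s=vision.snapshot("scene");crop(s["frame"],260,130,130,110,5,"pics/c10.png")
```

```text
(no output)
```

View pics/c10.png

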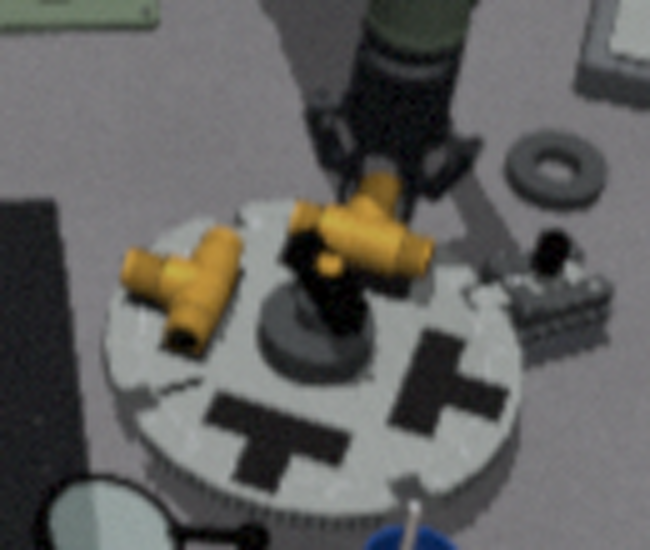

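The tee hovers at crop (370,235) over the nest at 152°, still held (gap 32 mm). I settle and lower it.

```bash
python3 -m pendant '0.2 0.3 0.8 0 0 0 255;0.2 0.3 1 0 0 0 255;0.2 0.3 1 0 0 0 255;0.2 0.3 1 0 0 0 255;0.2 0.3 1 0 0 0 255' 100; python3 go.py .4242 .2153 .141 -117.6
```

```text
t: 18.22
tcp_pos: [0.426, 0.2158, 0.145]
tcp_rot: [-0.518, 0.855, -0.001, 0.0]
force: [0.3, -0.4, -3.9]
finger_gap: 0.0314
t 18.22 tcp [0.426  0.2158 0.145 ] phi -117.6 j [ 0.29  0.2   1.91 -0.    1.02  2.34] gap 0.0314 F [ 0.3 -0.4 -3.9]
shift cm [0.13 0.13 0.4 ] turn [-0.1 -0.   0. ] rows>= 1.0
```

```bash
python3 -m pendant '0.1 0.1 0.4 0 0 0 255;0.1 0.1 0.4 0 0 0 255;0.1 0.1 0.4 0 0 0 255;0.1 0.1 0.5 0 0 0 255;0.1 0.1 0.5 0 0 0 255' 80; python3 go.py .4242 .2153 .139 -117.6
```

```text
t: 18.63
tcp_pos: [0.4246, 0.2153, 0.1399]
tcp_rot: [-0.518, 0.855, -0.001, 0.0]
force: [0.8, -0.8, -5.3]
finger_gap: 0.0316
t 18.63 tcp [0.4246 0.2153 0.1399] phi -117.6 j [ 0.29  0.21  1.92 -0.    1.01  2.34] gap 0.0316 F [ 0.8 -0.8 -5.3]
shift cm [0.02 0.03 0.09] turn [-0.1 -0.   0. ] rows>= 1.0
```

```bash
python3 -m pendant '0 0 0.2 0 0 0 255;0 0 0.2 0 0 0 255;0 0 0.2 0 0 0 255' 60; python3 go.py .4242 .2153 .139 -117.6
```

```text
t: 18.88
tcp_pos: [0.425, 0.2159, 0.139]
tcp_rot: [-0.518, 0.855, -0.0, 0.001]
force: [-3.4, 0.9, 4.0]
finger_gap: 0.0318
t 18.88 tcp [0.425  0.2159 0.139 ] phi -117.6 j [ 0.29  0.21  1.92 -0.    1.01  2.34] gap 0.0318 F [-3.4  0.9  4. ]
shift cm [0.09 0.04 0.  ] turn [-0.1  0.1  0. ] rows>= 1.0
```

```bash
python3 -m pendant '0 0 0 0 0 0 110;0 0 0 0 0 0 60;0 0 0 0 0 0 40;0 0 0 0 0 0 20;0 0 0 0 0 0 0;0 0 -3 0 0 0 0;0 0 -7 0 0 0 0;0 0 -9 0 0 0 0' 60; python3 go.py .40 .43 .25 -72
```

```text
t: 19.55
tcp_pos: [0.426, 0.2158, 0.2314]
tcp_rot: [-0.518, 0.855, -0.001, 0.002]
force: [1.5, 0.0, 1.1]
finger_gap: 0.0855
t 19.55 tcp [0.426  0.2158 0.2314] phi -117.6 j [ 0.29  0.07  1.85 -0.    1.21  2.34] gap 0.0855 F [1.5 0.  1.1]
shift cm [-17.79  12.2   -1.87] turn [ -0.3   0.  -45.6] rows>= 7.0
```

```bash
python3 go.py .481 .343 .23 -72.2
```

```text
t 19.55 tcp [0.426  0.2158 0.2314] phi -117.6 j [ 0.29  0.07  1.85 -0.    1.21  2.34] gap 0.0855 F [1.5 0.  1.1]
shift cm [-13.82   1.01   0.17] turn [ -0.3   0.  -45.4] rows>= 7.0
```

```bash
python3 -m pendant '-2 0 0 0 0 -7 0;-4 0 0 0 0 -14 0;-6 0 0 0 0 -21 0;-8 0 0 0 0 -28 0;-10 0 0 0 0 -35 0;-12 0.5 0 0 0 -42 0;-13.8 1 0 0 0 -45.4 0;-13.8 1 0 0 0 -45.4 0';python3 -m pendant '0 0 0 0 0 0 0;0 0 0 0 0 0 0'; python3 go.py .481 .343 .151 -72.2;  python3 - <<'E'
from h import *
from cell import vision
s=vision.snapshot("scene");crop(s["frame"],260,130,130,110,5,"pics/c11.png");np.savez("pics/scene3.npz",**s)
s=vision.snapshot("top");crop(s["frame"],95,120,150,120,5,"pics/c12.png");np.savez("pics/top3.npz",**s)
W=pts(s)
for m in brass(s):
    v,u=np.nonzero(m)
    if 130<u.mean()<236 and 130<v.mean()<240 and m.sum()>100:
        t=tee(s,m,.085);print("tee",u.mean().round(),v.mean().round(),m.sum(),t[0].round(4),deg(t[1]),np.round(t[2:],1))
E
```

```text
t: 20.22
tcp_pos: [0.4802, 0.3451, 0.2279]
tcp_rot: [0.809, -0.587, 0.001, -0.001]
force: [0.5, -0.5, -0.5]
finger_gap: 0.0856
t: 20.38
tcp_pos: [0.4792, 0.3419, 0.2275]
tcp_rot: [0.808, -0.589, 0.001, 0.001]
force: [-0.4, -0.3, 0.1]
finger_gap: 0.0852
t 20.38 tcp [0.4792 0.3419 0.2275] phi -72.2 j [ 0.47  0.31  1.58 -0.    1.25  1.73] gap 0.0852 F [-0.4 -0.3  0.1]
shift cm [-0.07 -0.21  7.65] turn [ 0.  -0.1 -0. ] rows>= 2.0
tee 207.0 195.0 510 [0.5022 0.0744] -114.6 [110.2  82.3]
tee 164.0 206.0 519 [0.4677 0.1982] 152.2 [112.1  84.4]
```

View pics/c11.png

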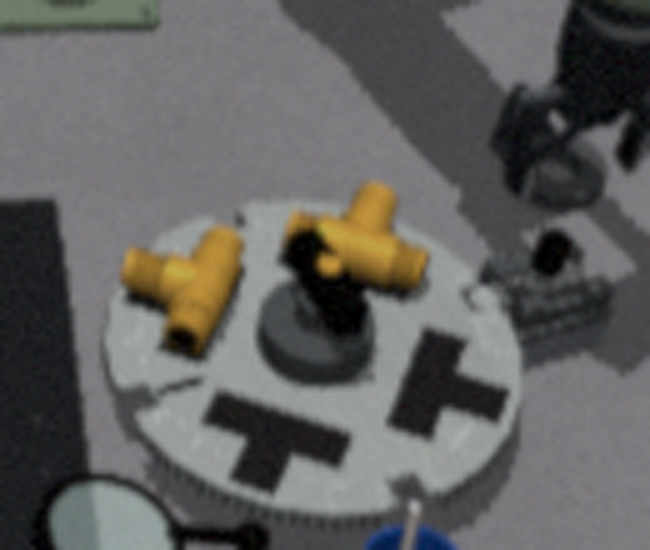

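View pics/c12.png

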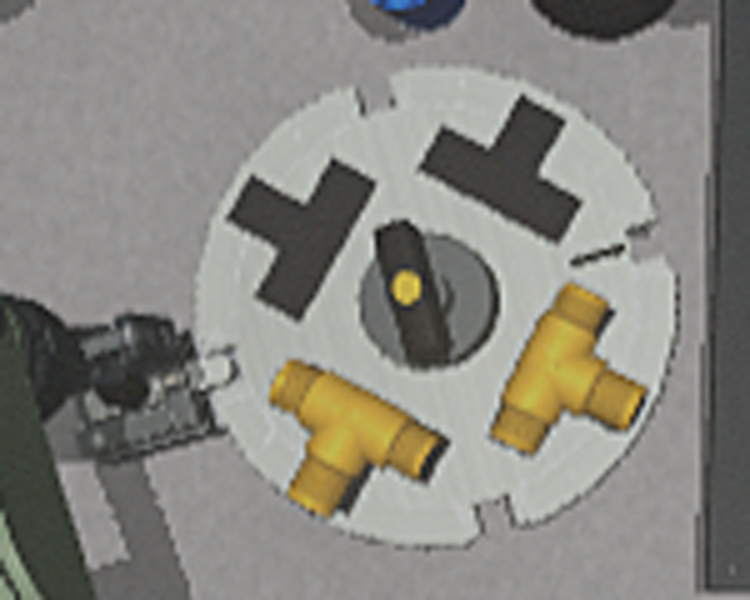

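Both tees lie in their nests. The fit reads tee B about 5 mm off and tee A 3° off, so I cross-check with the depth cloud and the second camera.

Run:
```python
from h import *
C=np.array([.543,.1532])
for n in("top3","scene3"):
    s=dict(np.load(f"pics/{n}.npz"));W=pts(s)
    h=cv2.cvtColor(s["frame"],cv2.COLOR_BGR2HSV)
    b=cv2.inRange(h,(12,100,30),(34,255,255))>0
    for nu in(-117.6,152.4):
        o=np.array([np.cos(np.radians(nu)),np.sin(np.radians(nu))]);t=np.array([o[1],-o[0]]) # t: x with y=o
        N=C+.088*o
        d=W[...,:2]-N;a=d@t;r=d@o
        k=b&(abs(a)<.075)&(abs(r+.02)<.1)&(W[...,2]>.07)&(W[...,2]<.125)&(r>-.04)
        z=W[...,2]
        # ridge of run: z high, |r|<.025
        run=k&(abs(r)<.03)&(z>.096)
        pa,pr=a[run],r[run]
        sl=np.polyfit(pa,pr,1)
        br=k&(r>.024)&(r<.065)&(z>.094)
        sb=np.polyfit(r[br],a[br],1)
        print(n,nu,k.sum(),"zmax",np.percentile(z[k],95).round(4),"run line r0 %.1fmm slope %.1fdeg"%(sl[1]*1000,np.degrees(sl[0])),"ends",np.percentile(a[k&(abs(r)<.02)],[1,99]).round(4),"branch a0 %.1f slope %.1f"%(sb[1]*1000,np.degrees(sb[0])),"br tip",np.percentile(r[k],99).round(4), "mean a branch",a[br].mean().round(4))
```

```text
top3 -117.6 517 zmax 0.1062 run line r0 4.7mm slope 3.0deg ends [-0.0523  0.0521] branch a0 -2.7 slope 1.0 br tip 0.0622 mean a branch -0.0019
top3 152.4 522 zmax 0.1068 run line r0 3.7mm slope 0.7deg ends [-0.0507  0.0543] branch a0 2.6 slope -3.1 br tip 0.0592 mean a branch 0.0004
scene3 -117.6 310 zmax 0.1087 run line r0 3.6mm slope 1.8deg ends [-0.0519  0.0548] branch a0 -2.5 slope -4.0 br tip 0.0614 mean a branch -0.0055
scene3 152.4 260 zmax 0.1086 run line r0 1.2mm slope -3.3deg ends [-0.0505  0.0542] branch a0 4.3 slope -2.5 br tip 0.0608 mean a branch 0.0025
```

The depth checks put both tees within about 3 mm and 3° of their nests, seated with tops near 0.106 m. That is inside the calibration error, so I accept it. Next is the bolt.

```bash
python3 -m pendant '-0.1 -0.2 3 0 0 0 0;-0.1 -0.2 6.5 0 0 0 0;-0.1 -0.2 7.4 0 0 0 0;-0.1 -0.2 7.4 0 0 0 0;-0.1 -0.2 7.4 0 0 0 0;-0.1 -0.2 7.4 0 0 0 0'; python3 go.py .481 .343 .150 -72.2
```

```text
t: 20.98
tcp_pos: [0.4823, 0.3442, 0.1559]
tcp_rot: [0.808, -0.589, 0.001, -0.001]
force: [1.2, 0.1, -0.3]
finger_gap: 0.0856
t 20.98 tcp [0.4823 0.3442 0.1559] phi -72.2 j [ 0.47  0.4   1.62 -0.    1.12  1.74] gap 0.0856 F [ 1.2  0.1 -0.3]
shift cm [0.08 0.17 0.59] turn [-0.2 -0.   0. ] rows>= 1.0
```

Close gently at 25 N.

```bash
python3 -m pendant '0 0.1 0.6 0 0 0 0;0 0.1 0.6 0 0 0 80;0 0.1 0.6 0 0 0 120;0 0.1 0.6 0 0 0 140;0 0.1 0.6 0 0 0 200;0 0.1 0.6 0 0 0 255;0 0.1 0.6 0 0 0 255;0 0.1 0.6 0 0 0 255' 40; python3 go.py .481 .343 .150 -72.2
```

```text
t: 21.65
tcp_pos: [0.4803, 0.344, 0.1484]
tcp_rot: [0.808, -0.589, 0.001, -0.0]
force: [-1.5, 1.7, 2.8]
finger_gap: 0.0248
t 21.65 tcp [0.4803 0.344  0.1484] phi -72.2 j [ 0.48  0.41  1.63 -0.    1.1   1.74] gap 0.0248 F [-1.5  1.7  2.8]
shift cm [ 0.12 -0.04 -0.16] turn [-0.1 -0.   0. ] rows>= 1.0
```

```bash
python3 -m pendant '-0.5 0 0 0 0 0 255;-1 0 0 0 0 0 255;-1.5 0 0 0 0 0 255;-2 0 0 0 0 0 255;-2.4 0 0 0 0 0 255;-2.5 0 0 0 0 0 255;-2.5 0 0 0 0 0 255;-2.5 0 0 0 0 0 255' 40; python3 go.py .481 .343 .150 -72.2
```

```text
t: 22.32
tcp_pos: [0.4726, 0.3679, 0.1483]
tcp_rot: [0.808, -0.589, 0.001, -0.0]
force: [-1.6, -1.8, 5.7]
finger_gap: 0.0253
t 22.32 tcp [0.4726 0.3679 0.1483] phi -72.1 j [ 0.52  0.42  1.61 -0.    1.11  1.78] gap 0.0253 F [-1.6 -1.8  5.7]
shift cm [ 2.63 -0.04 -0.16] turn [-0.1 -0.1  0.1] rows>= 1.0
```

The bolt is out by 25 mm. I release it and go to the table knob.

```bash
python3 -m pendant '0 0 0 0 0 0 150;0 0 0 0 0 0 100;0 0 0 0 0 0 60;0 0 0 0 0 0 0;0 0 -3 0 0 0 0;0 0 -7 0 0 0 0;0 0 -10 0 0 0 0;0 0 -10 0 0 0 0' 40; python3 go.py .5425 .1528 .245 -72.1
python3 - <<'E'
from h import *
from cell import vision
s=vision.snapshot("scene");crop(s["frame"],260,130,130,110,5,"pics/c13.png")
W=pts(s);Z=W[...,2]
bm=(Z>.103)&(Z<.113)&(abs(W[...,0]-.475)<.03)&(abs(W[...,1]-.36)<.035);print(W[bm].mean(0).round(4),bm.sum())
E
```

```text
t: 22.98
tcp_pos: [0.476, 0.3698, 0.2561]
tcp_rot: [0.808, -0.589, 0.004, -0.007]
force: [1.0, 0.1, 1.2]
finger_gap: 0.0855
t 22.98 tcp [0.476  0.3698 0.2561] phi -72.1 j [ 0.52  0.3   1.53 -0.    1.3   1.78] gap 0.0855 F [1.  0.1 1.2]
shift cm [22.69  0.34  1.06] turn [-0.9  0.1 -0. ] rows>= 6.0
[0.4738 0.3652 0.1086] 26
```

View pics/c13.png

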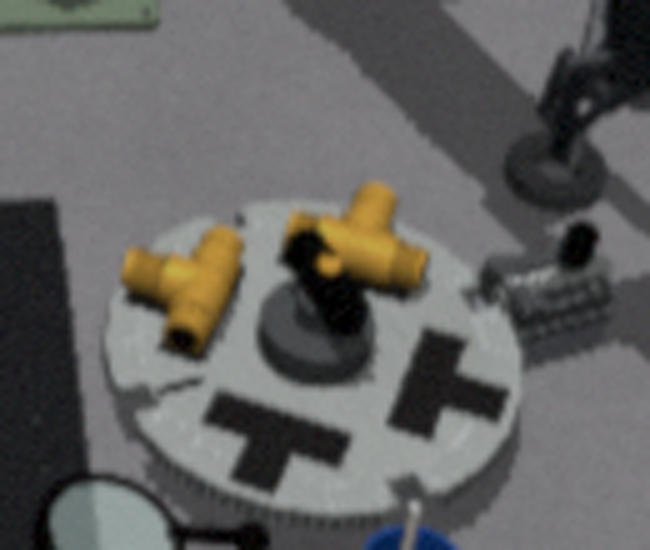

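The bolt knob now stands farther out at crop (580,240), and the nose has left the notch. I move over the bar knob.

```bash
python3 -m pendant '4 0 0 0 0 0 0;8 0 0 0 0 0 0;12 0 0 0 0 0 0;16 0 0 0 0 0 0;20 0.2 0 0 0 0 0;22.6 0.3 0.5 0 0 0 0;22.6 0.3 1 0 0 0 0;22.6 0.3 1 0 0 0 0';python3 -m pendant '0 0 0 0 0 0 0;0 0 0 0 0 0 0'; python3 go.py .5425 .1528 .186 -72.1
```

```text
t: 23.7
tcp_pos: [0.5378, 0.15, 0.2356]
tcp_rot: [0.807, -0.59, -0.001, 0.002]
force: [-1.4, 0.9, 0.6]
finger_gap: 0.0852
t: 23.87
tcp_pos: [0.5382, 0.1526, 0.2375]
tcp_rot: [0.809, -0.588, 0.0, 0.0]
force: [0.1, 0.4, -0.5]
finger_gap: 0.0855
t 23.87 tcp [0.5382 0.1526 0.2375] phi -72.1 j [ 0.12  0.24  1.65 -0.    1.26  1.38] gap 0.0855 F [ 0.1  0.4 -0.5]
shift cm [ 0.11 -0.42  5.15] turn [ 0. -0.  0.] rows>= 2.0
```

```bash
python3 -m pendant '0.1 -0.4 2 0 0 0 0;0.1 -0.4 5 0 0 0 0;0.1 -0.4 5 0 0 0 0;0.1 -0.4 5 0 0 0 0;0.1 -0.4 5 0 0 0 0;0.1 -0.4 5 0 0 0 0'; python3 go.py .5425 .1528 .186 -72.1
```

```text
t: 24.37
tcp_pos: [0.544, 0.1524, 0.19]
tcp_rot: [0.808, -0.589, 0.002, -0.001]
force: [0.5, 0.2, 0.4]
finger_gap: 0.0857
t 24.37 tcp [0.544  0.1524 0.19  ] phi -72.1 j [ 0.12  0.3   1.67 -0.    1.16  1.38] gap 0.0857 F [0.5 0.2 0.4]
shift cm [-0.08  0.13  0.4 ] turn [-0.2 -0.1 -0. ] rows>= 1.0
```

```bash
python3 -m pendant '0 0.1 0.3 0 0 0 0;0 0.1 0.3 0 0 0 80;0 0.1 0.3 0 0 0 120;0 0.1 0.3 0 0 0 140;0 0.1 0.3 0 0 0 200;0 0.1 0.3 0 0 0 255;0 0.1 0.3 0 0 0 255;0 0.1 0.3 0 0 0 255' 40; python3 go.py .5425 .1528 .186 -72.1
```

```text
t: 25.03
tcp_pos: [0.5416, 0.1532, 0.1862]
tcp_rot: [0.808, -0.589, -0.001, -0.001]
force: [-4.6, 5.0, 5.8]
finger_gap: 0.0328
t 25.03 tcp [0.5416 0.1532 0.1862] phi -72.2 j [0.12 0.3  1.68 0.   1.16 1.38] gap 0.0328 F [-4.6  5.   5.8]
shift cm [ 0.07 -0.07  0.02] turn [-0.1  0.2 -0.1] rows>= 1.0
```

```bash
python3 -m pendant '0 0 0 0 0 0 255;0 0 0 0 0 0 255;0 0 0 0 0 0 255;0 0 0 0 0 0 255' 40; python3 go.py .5425 .1528 .186 -72.1
python3 - <<'E'
from h import *
from cell import vision
s=vision.snapshot("scene");crop(s["frame"],260,130,130,110,5,"pics/c14.png")
E
```

```text
t: 25.37
tcp_pos: [0.5416, 0.1532, 0.1862]
tcp_rot: [0.808, -0.589, -0.001, -0.001]
force: [-3.4, 5.7, 5.9]
finger_gap: 0.0328
t 25.37 tcp [0.5416 0.1532 0.1862] phi -72.2 j [0.12 0.3  1.68 0.   1.16 1.38] gap 0.0328 F [-3.4  5.7  5.9]
shift cm [ 0.07 -0.07  0.02] turn [-0.1  0.2 -0.1] rows>= 1.0
```

View pics/c14.png

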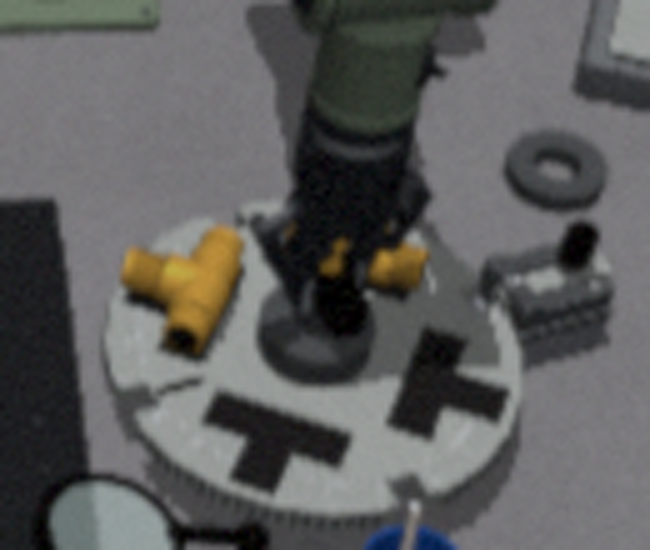

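```bash
python3 -m pendant '0 0 0 0 0 -2 255;0 0 0 0 0 -4 255;0 0 0 0 0 -7 255;0 0 0 0 0 -7 255;0 0 0 0 0 -7 255' 40; python3 go.py .5425 .1528 .186 -72.1
python3 - <<'E'
from h import *
from cell import vision
s=vision.snapshot("top");crop(s["frame"],95,120,150,120,5,"pics/c15.png")
for p in pads(s): print(p[0],p[1],deg(p[2]-[.5435,.1531]))
E
```

```text
t: 25.83
tcp_pos: [0.5416, 0.1533, 0.1862]
tcp_rot: [0.843, -0.538, -0.001, -0.001]
force: [-2.2, 5.8, 4.8]
finger_gap: 0.0327
t 25.83 tcp [0.5416 0.1533 0.1862] phi -65.1 j [0.12 0.3  1.68 0.   1.16 1.26] gap 0.0327 F [-2.2  5.8  4.8]
shift cm [ 0.08 -0.06  0.02] turn [-0.1  0.2  7. ] rows>= 1.0
417 [192.9 151.9] -19.8
17 [148.6 183.2] 96.6
```

View pics/c15.png

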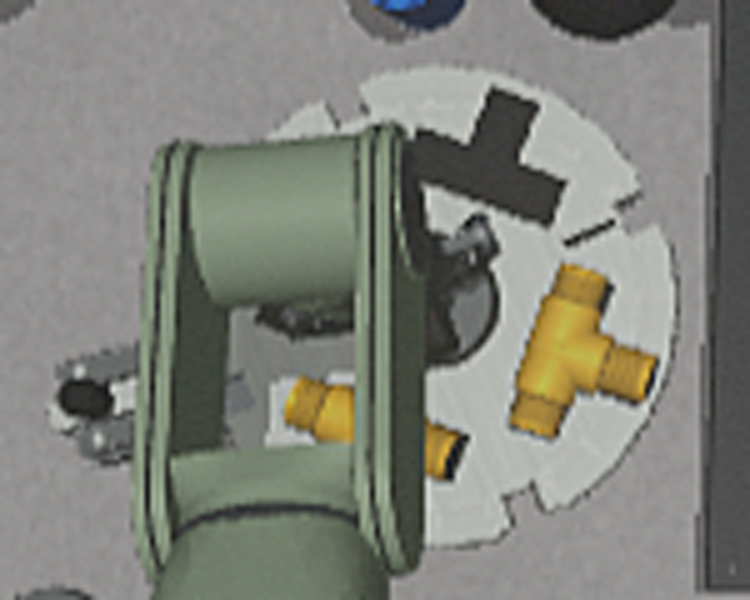

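The table follows: the visible pad went from -27.8° to -19.8°. I keep turning gently, anticlockwise.

```bash
python3 -m pendant '0 0 0 0 0 -2 255;0 0 0 0 0 -5 255;0 0 0 0 0 -9 255;0 0 0 0 0 -13 255;0 0 0 0 0 -17 255;0 0 0 0 0 -21 255;0 0 0 0 0 -25 255;0 0 0 0 0 -29 255' 50; python3 -m pendant '0 0 0 0 0 -4 255;0 0 0 0 0 -8 255;0 0 0 0 0 -12 255;0 0 0 0 0 -16 255;0 0 0 0 0 -20 255;0 0 0 0 0 -24 255;0 0 0 0 0 -27 255;0 0 0 0 0 -28 255'; python3 go.py .5425 .1528 .186 107.8
```

```text
t: 26.55
tcp_pos: [0.5415, 0.1534, 0.1863]
tcp_rot: [0.951, -0.309, -0.001, -0.002]
force: [-3.6, 5.7, 6.5]
finger_gap: 0.0319
t: 27.22
tcp_pos: [0.5413, 0.1535, 0.1863]
tcp_rot: [0.998, -0.07, -0.0, -0.002]
force: [-4.5, 6.3, 7.1]
finger_gap: 0.0317
t 27.22 tcp [0.5413 0.1535 0.1863] phi -8.0 j [0.12 0.3  1.68 0.   1.16 0.26] gap 0.0317 F [-4.5  6.3  7.1]
shift cm [0.13 0.05 0.03] turn [-2.000e-01 -1.000e-01 -1.158e+02] rows>= 17.0
```

Run:
```python
from h import *
from cell import vision
s=vision.snapshot("top");crop(s["frame"],95,120,150,120,5,"pics/c16.png")
for p in pads(s): print(p[0],p[1],deg(p[2]-[.5435,.1531]))
```

```text
24 [158.1 145.2] 35.5
18 [186.9 146.9] -7.1
376 [154.8 196.7] 123.4
```

View pics/c16.png

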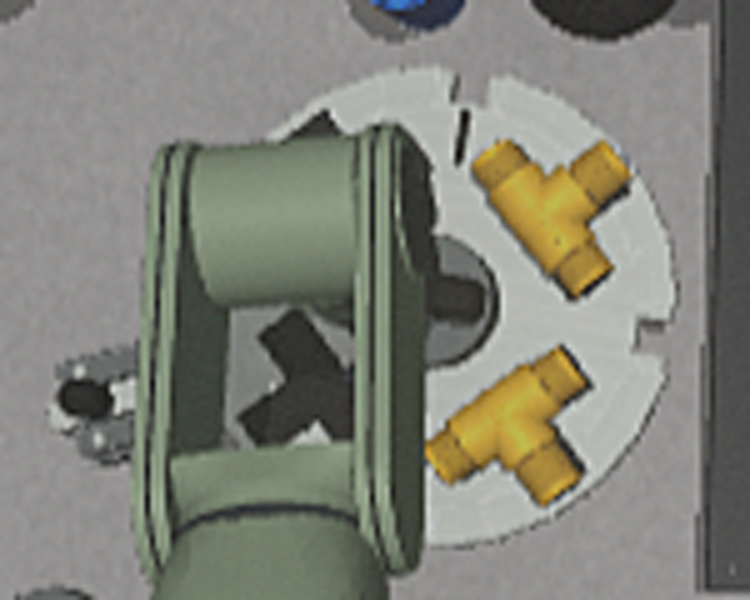

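The line notch is now at the back (crop (465,100)) and both tees ride steadily. I continue.

```bash
python3 -m pendant '0 0 0 0 0 -2 255;0 0 0 0 0 -5 255;0 0 0 0 0 -9 255;0 0 0 0 0 -13 255;0 0 0 0 0 -17 255;0 0 0 0 0 -21 255;0 0 0 0 0 -25 255;0 0 0 0 0 -29 255' 50; python3 -m pendant '0 0 0 0 0 -4 255;0 0 0 0 0 -8 255;0 0 0 0 0 -12 255;0 0 0 0 0 -16 255;0 0 0 0 0 -20 255;0 0 0 0 0 -24 255;0 0 0 0 0 -28 255;0 0 0 0 0 -32 255'; python3 -m pendant '0 0 0 0 0 -4 255;0 0 0 0 0 -8 255;0 0 0 0 0 -12 255;0 0 0 0 0 -16 255;0 0 0 0 0 -20 255;0 0 0 0 0 -24 255;0 0 0 0 0 -27 255;0 0 0 0 0 -28 255';python3 go.py .5425 .1528 .186 107.8
```

```text
t: 27.93
tcp_pos: [0.5412, 0.1534, 0.1863]
tcp_rot: [0.983, 0.182, -0.0, -0.002]
force: [-4.5, 6.8, 7.4]
finger_gap: 0.032
t: 28.6
tcp_pos: [0.541, 0.1533, 0.1863]
tcp_rot: [0.895, 0.446, -0.0, -0.002]
force: [-5.8, 5.1, 7.5]
finger_gap: 0.032
t: 29.27
tcp_pos: [0.541, 0.1532, 0.1863]
tcp_rot: [0.76, 0.65, 0.0, -0.001]
force: [-6.6, 5.2, 7.8]
finger_gap: 0.032
t 29.27 tcp [0.541  0.1532 0.1863] phi 81.0 j [ 0.12  0.3   1.68  0.    1.16 -1.29] gap 0.032 F [-6.6  5.2  7.8]
shift cm [-0.02  0.16  0.03] turn [ -0.1  -0.1 -26.8] rows>= 4.0
```

```bash
python3 -m pendant '0 0 0 0 0 -4 255;0 0 0 0 0 -8 255;0 0 0 0 0 -12 255;0 0 0 0 0 -16 255;0 0 0 0 0 -20 255;0 0 0 0 0 -23 255;0 0 0 0 0 -25 255;0 0 0 0 0 -25 255' 50;python3 go.py .5425 .1528 .186 107.8;python3 - <<'E'
from h import *
from cell import vision
s=vision.snapshot("top");crop(s["frame"],95,120,150,120,5,"pics/c17.png");np.savez("pics/top4.npz",**s)
for p in pads(s): print(p[0],p[1],deg(p[2]-[.5435,.1531]))
s=vision.snapshot("scene");crop(s["frame"],260,130,130,110,5,"pics/c18.png");np.savez("pics/scene4.npz",**s)
for p in pads(s): print(p[0],p[1],deg(p[2]-[.5435,.1531]))
E
```

```text
t: 29.93
tcp_pos: [0.541, 0.1531, 0.1863]
tcp_rot: [0.602, 0.799, 0.0, -0.001]
force: [-5.4, 5.4, 8.2]
finger_gap: 0.032
t 29.93 tcp [0.541  0.1531 0.1863] phi 106.0 j [ 0.12  0.3   1.68  0.    1.16 -1.73] gap 0.032 F [-5.4  5.4  8.2]
shift cm [-0.07  0.14  0.03] turn [-0.  -0.1 -1.8] rows>= 1.0
444 [207.7 195.2] -118.0
17 [148.6 189.3] 106.9
135 [159.7 199.9] 133.9
21 [181. 209.] -178.5
66 [337.4 186.1] 132.4
226 [297.6 190.5] -119.2
17 [302.5 212.9] -53.1
34 [355.1 211.6] 59.2
16 [341.4 215.4] 34.7
66 [318.6 221.5] -16.6
```

View pics/c17.png

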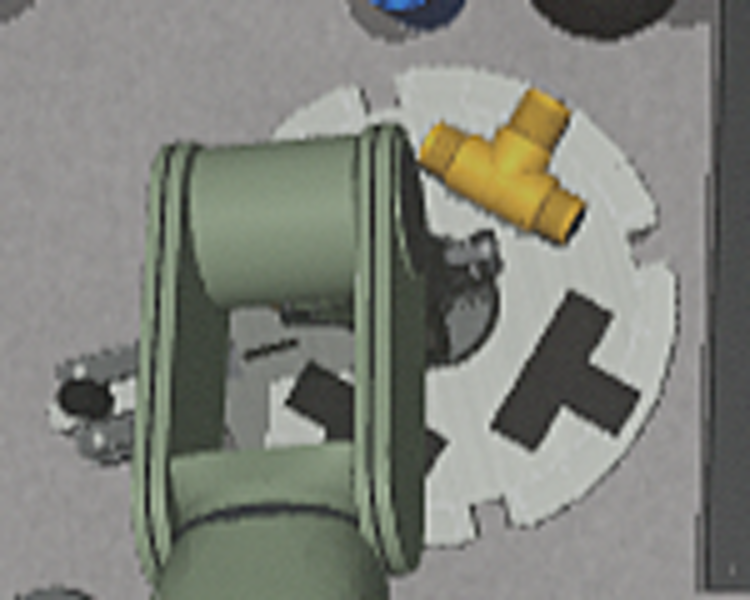

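View pics/c18.png

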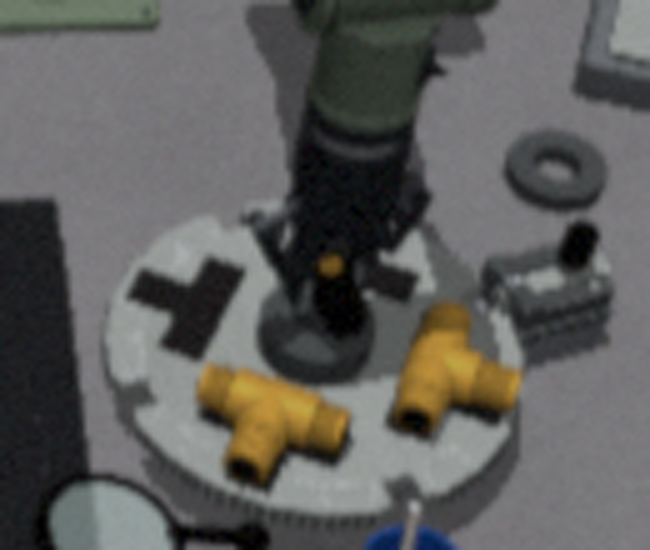

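The clear pad's centroid is at pixel (207.7,195.2). A pad sat at (207.7,195.1) when the table was bolted, so the turn is right to about 0.3°. I release the knob and check again.

```bash
python3 -m pendant '0 0 0 0 0 0 180;0 0 0 0 0 0 130;0 0 0 0 0 0 80;0 0 0 0 0 0 0;0 0 0 0 0 0 0;0 0 -2 0 0 0 0;0 0 -5 0 0 0 0;0 0 -6 0 0 0 0'; python3 go.py .4735 .3665 .24 -72.2
```

```text
t: 30.7
tcp_pos: [0.5439, 0.1514, 0.2488]
tcp_rot: [0.603, 0.798, 0.002, 0.003]
force: [1.1, 0.5, 1.0]
finger_gap: 0.0855
t 30.7 tcp [0.5439 0.1514 0.2488] phi 105.8 j [ 0.12  0.23  1.63 -0.    1.27 -1.73] gap 0.0855 F [1.1 0.5 1. ]
shift cm [22.62 -0.92  0.82] turn [  0.2  -0.6 178. ] rows>= 25.0
```

```bash
python3 -m pendant '4 0 0 0 0 -1 0;8 -0.2 0 0 0 -2 0;12 -0.4 0 0 0 -2 0;16 -0.6 0 0 0 -2 0;20 -0.8 0 0 0 -2 0;22.6 -0.9 0.5 0 0 -2 0;22.6 -0.9 0.8 0 0 -2 0;22.6 -0.9 0.8 0 0 -2 0';python3 -m pendant '0 0 0 0 0 0 0;0 0 0 0 0 0 0'; python3 go.py .4735 .3665 .151 107.8;python3 - <<'E'
from h import *
from cell import vision
s=vision.snapshot("top");crop(s["frame"],95,120,150,120,5,"pics/c19.png");np.savez("pics/top5.npz",**s)
P=pads(s)
for p in P: print(p[0],p[1],deg(p[2]-[.5435,.1531]))
s=vision.snapshot("scene");W=pts(s);Z=W[...,2];np.savez("pics/scene5.npz",**s)
bm=(Z>.103)&(Z<.113)&(abs(W[...,0]-.475)<.03)&(abs(W[...,1]-.36)<.035);print(W[bm].mean(0).round(4),bm.sum())
E
```

```text
t: 31.37
tcp_pos: [0.4706, 0.3672, 0.2355]
tcp_rot: [0.588, 0.809, -0.001, 0.001]
force: [0.5, 0.0, 0.3]
finger_gap: 0.0854
t: 31.53
tcp_pos: [0.4723, 0.3652, 0.2367]
tcp_rot: [0.59, 0.808, -0.0, 0.001]
force: [-0.3, -0.5, -0.0]
finger_gap: 0.0858
t 31.53 tcp [0.4723 0.3652 0.2367] phi 107.8 j [ 0.51  0.31  1.55 -0.    1.28 -1.37] gap 0.0858 F [-0.3 -0.5 -0. ]
shift cm [0.11 0.15 8.57] turn [ 0.   0.1 -0. ] rows>= 3.0
21 [166.8 160.4] 38.3
440 [207.6 195.4] -118.5
438 [165.8 206.7] 151.5
[0.4731 0.3661 0.1079] 24
```

View pics/c19.png

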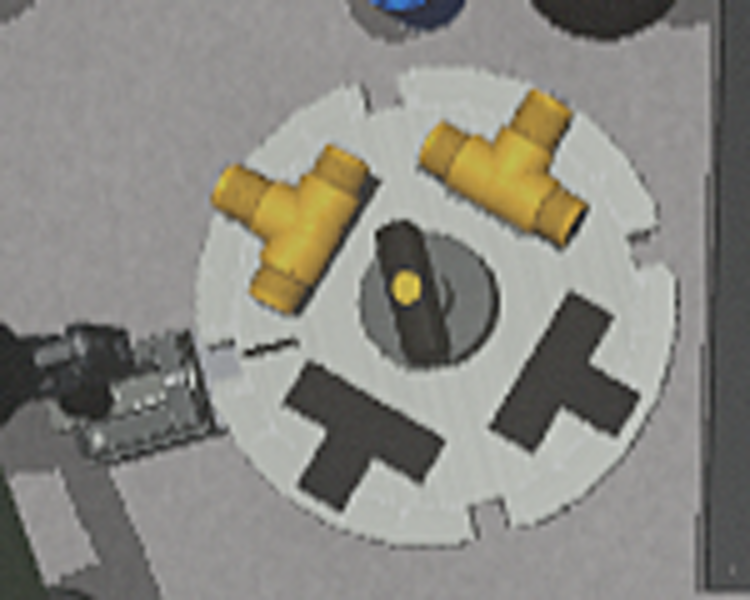

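The line notch faces the bolt (crop (225,355)), about 0.7° or 1.8 mm short, which the nose will draw in. I grip the bolt knob and push it home.

```bash
python3 -m pendant '0 0.1 4 0 0 0 0;0 0.1 8 0 0 0 0;0 0.1 8 0 0 0 0;0 0.1 8 0 0 0 0;0 0.1 8 0 0 0 0;0 0.1 8 0 0 0 0'; python3 go.py .4735 .3665 .150 107.8
```

```text
t: 32.13
tcp_pos: [0.4747, 0.3673, 0.16]
tcp_rot: [0.589, 0.808, 0.002, 0.002]
force: [0.2, -0.0, 0.5]
finger_gap: 0.0854
t 32.13 tcp [0.4747 0.3673 0.16  ] phi 107.8 j [ 0.51  0.41  1.6  -0.    1.13 -1.37] gap 0.0854 F [ 0.2 -0.   0.5]
shift cm [-0.04 -0.14  1.  ] turn [0.4 0.  0. ] rows>= 1.0
```

```bash
python3 -m pendant '0 0 1 0 0 0 0;0 0 1 0 0 0 80;0 0 1 0 0 0 120;0 0 1 0 0 0 140;0 0 1 0 0 0 200;0 0 1 0 0 0 255;0 0 1 0 0 0 255;0 0 1 0 0 0 255' 40; python3 go.py .4735 .3665 .150 107.8
```

```text
t: 32.8
tcp_pos: [0.4728, 0.3668, 0.1473]
tcp_rot: [0.589, 0.808, 0.0, 0.001]
force: [-1.3, 0.4, 2.1]
finger_gap: 0.0247
t 32.8 tcp [0.4728 0.3668 0.1473] phi 107.8 j [ 0.52  0.42  1.61 -0.    1.11 -1.37] gap 0.0247 F [-1.3  0.4  2.1]
shift cm [-0.05  0.06 -0.27] turn [0.1 0.1 0. ] rows>= 1.0
```

```bash
python3 -m pendant '-0.3 0 0 0 0 0 255;-0.6 0 0 0 0 0 255;-0.9 0 0 0 0 0 255;-1.2 0 0 0 0 0 255;-1.5 0 0 0 0 0 255;-1.8 0 0 0 0 0 255;-2.1 0 0 0 0 0 255;-2.3 0 0 0 0 0 255' 40; python3 go.py .4803 .3440 .148 107.8;python3 -m pendant '-0.2 0 0 0 0 0 255;-0.4 0 0 0 0 0 255;-0.4 0 0 0 0 0 255;-0.4 0 0 0 0 0 255' 60; python3 go.py .4803 .3440 .148 107.8
```

```text
t: 33.47
tcp_pos: [0.4801, 0.3443, 0.1473]
tcp_rot: [0.589, 0.808, 0.0, 0.001]
force: [-2.4, 2.2, 5.1]
finger_gap: 0.0248
t 33.47 tcp [0.4801 0.3443 0.1473] phi 107.8 j [ 0.48  0.41  1.63 -0.    1.1  -1.4 ] gap 0.0248 F [-2.4  2.2  5.1]
shift cm [-0.04  0.01 -0.07] turn [0.1 0.1 0. ] rows>= 1.0
t: 33.8
tcp_pos: [0.4803, 0.3434, 0.1474]
tcp_rot: [0.589, 0.808, 0.002, -0.001]
force: [-4.6, 11.5, 4.2]
finger_gap: 0.0245
t 33.8 tcp [0.4803 0.3434 0.1474] phi 107.8 j [ 0.47  0.41  1.63  0.    1.1  -1.41] gap 0.0245 F [-4.6 11.5  4.2]
shift cm [ 0.06  0.02 -0.06] turn [ 0.1 -0.3  0. ] rows>= 1.0
```

Resistance has risen to 11 N at the home position. I push a little more firmly, then relax and release.

```bash
python3 -m pendant '-0.2 0 0 0 0 0 255;-0.3 0 0 0 0 0 255;-0.3 0 0 0 0 0 255;-0.3 0 0 0 0 0 255' 80; python3 go.py .4803 .3440 .148 107.8; python3 -m pendant '0.3 0 0 0 0 0 255;0.5 0 0 0 0 0 255;0.5 0 0 0 0 0 160;0.5 0 0 0 0 0 120;0.5 0 0 0 0 0 60;0.5 0 0 0 0 0 0;0.5 0 -3 0 0 0 0;0.5 0 -7 0 0 0 0' 30; python3 go.py .4803 .3440 .148 107.8
```

```text
t: 34.13
tcp_pos: [0.4804, 0.343, 0.1475]
tcp_rot: [0.589, 0.808, 0.004, -0.003]
force: [-6.9, 19.8, 2.5]
finger_gap: 0.0236
t 34.13 tcp [0.4804 0.343  0.1475] phi 107.8 j [ 0.47  0.41  1.63  0.01  1.1  -1.42] gap 0.0236 F [-6.9 19.8  2.5]
shift cm [ 0.1   0.03 -0.05] turn [ 0.2 -0.5  0. ] rows>= 1.0
t: 34.8
tcp_pos: [0.4776, 0.3405, 0.2123]
tcp_rot: [0.589, 0.808, -0.006, -0.002]
force: [0.9, -0.2, 0.2]
finger_gap: 0.0854
t 34.8 tcp [0.4776 0.3405 0.2123] phi 107.8 j [ 0.47  0.32  1.59 -0.    1.24 -1.41] gap 0.0854 F [ 0.9 -0.2  0.2]
shift cm [0.27 0.44 6.42] turn [-0.6  0.2 -0. ] rows>= 2.0
```

```bash
python3 -m pendant '1 0 -2 0 0 0 0;4 0 -3 0 0 0 0;8 0 -3 0 0 0 0;11 0 -3 0 0 0 0;11 0 -3 0 0 0 0;11 0 -3 0 0 0 0'
python3 - <<'E'
from h import *
from cell import vision
s=vision.snapshot("top");crop(s["frame"],95,120,150,120,5,"pics/c20.png");np.savez("pics/top6.npz",**s)
for p in pads(s): print(p[0],p[1],deg(p[2]-[.5435,.1531]))
W=pts(s);Z=W[...,2]
def b(W):
    Z=W[...,2];bm=(Z>.103)&(Z<.113)&(abs(W[...,0]-.478)<.03)&(abs(W[...,1]-.355)<.04);q=W[bm];print("boltknob",q.mean(0).round(4),bm.sum())
b(W);b(pts(dict(np.load("pics/top0.npz"))));b(pts(dict(np.load("pics/scene0.npz"))))
s=vision.snapshot("scene");crop(s["frame"],260,130,130,110,5,"pics/c21.png");b(pts(s));np.savez("pics/scene6.npz",**s)
E
python3 go.py .4803 .344 .2 107.8
```

```text
t: 35.3
tcp_pos: [0.446, 0.4483, 0.2463]
tcp_rot: [0.588, 0.809, -0.001, 0.001]
force: [0.7, -1.2, 0.2]
finger_gap: 0.0858
24 [166.7 160.1] 38.0
443 [207.7 195. ] -117.7
436 [166.1 206.8] 152.2
boltknob [0.4807 0.3428 0.1074] 41
boltknob [0.481  0.3425 0.1077] 48
boltknob [0.48   0.3411 0.1084] 30
boltknob [0.4811 0.3411 0.1086] 28
t 35.4 tcp [0.4467 0.4466 0.246 ] phi 107.8 j [ 0.65  0.37  1.45 -0.    1.32 -1.23] gap 0.0855 F [ 0.6  0.5 -1.1]
shift cm [-10.78   0.06   4.63] turn [-0.   0.2  0. ] rows>= 3.0
```

View pics/c20.png

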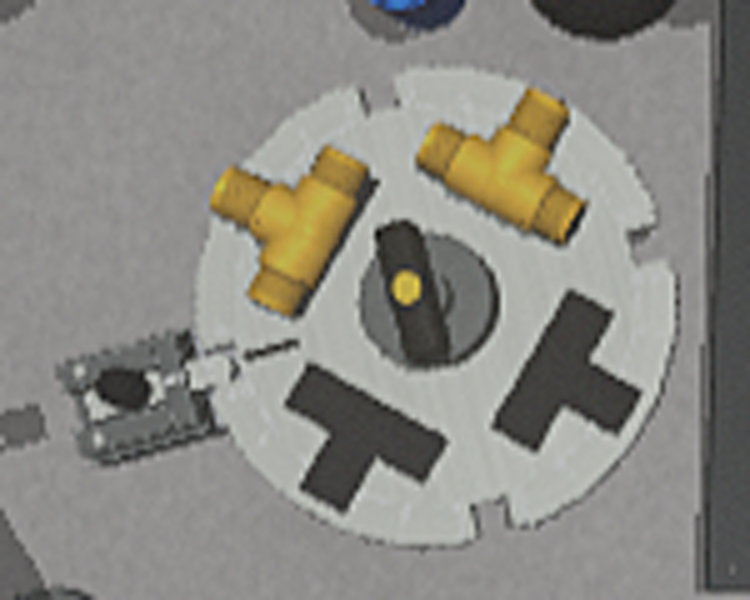

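View pics/c21.png

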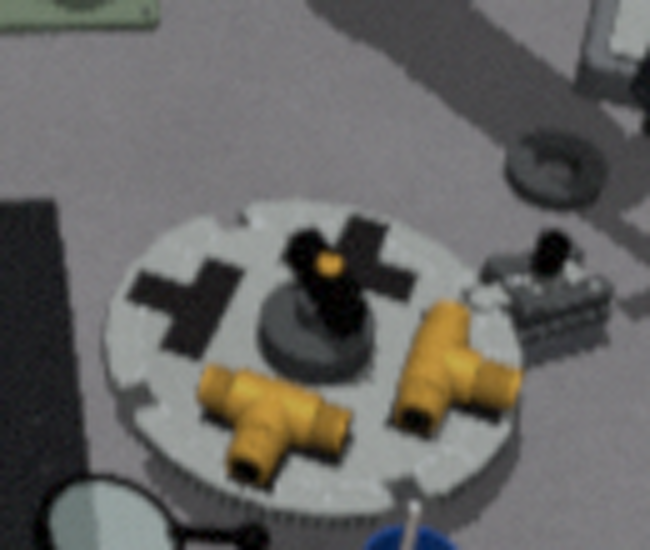

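The table is back exactly on its bolted angles and the bolt is home to within about 1 mm. To be sure it is "fully home", I give one clean push from outside with shut fingers.

```bash
python3 go.py .4650 .3918 .152 107.8; python3 -m pendant '-5 0 0 0 0 0 255;-5.7 0 0 0 0 0 255;-5.7 0 2 0 0 0 255;-5.7 0 5 0 0 0 255;-5.7 0 8.5 0 0 0 255;-5.7 0 9.2 0 0 0 255;-5.7 0 9.2 0 0 0 255;-5.7 0 9.2 0 0 0 255'; python3 go.py .4719 .3702 .152 107.8
```

```text
t 35.4 tcp [0.4467 0.4466 0.246 ] phi 107.8 j [ 0.65  0.37  1.45 -0.    1.32 -1.23] gap 0.0855 F [ 0.6  0.5 -1.1]
shift cm [-5.75  0.07  9.42] turn [-0.   0.2  0. ] rows>= 3.0
t: 36.07
tcp_pos: [0.4647, 0.3925, 0.1552]
tcp_rot: [0.589, 0.808, -0.0, 0.001]
force: [0.7, 0.1, -0.3]
finger_gap: -0.0002
t 36.07 tcp [0.4647 0.3925 0.1552] phi 107.8 j [ 0.56  0.43  1.58 -0.    1.13 -1.32] gap -0.0002 F [ 0.7  0.1 -0.3]
shift cm [-2.34  0.01  0.32] turn [ 0.   0.1 -0. ] rows>= 1.0
```

```bash
python3 -m pendant '-0.5 0 0 0 0 0 255;-1 0 0 0 0 0 255;-1.5 0 0 0 0 0 255;-2 0 0 0 0 0 255;-2.3 0 0 0 0 0 255;-2.3 0 0 0 0 0 255'; python3 go.py .4719 .3702 .152 107.8
```

```text
t: 36.57
tcp_pos: [0.4716, 0.3707, 0.1553]
tcp_rot: [0.589, 0.808, 0.0, 0.001]
force: [-0.3, 0.2, -0.3]
finger_gap: -0.0001
t 36.57 tcp [0.4716 0.3707 0.1553] phi 107.8 j [ 0.52  0.41  1.6  -0.    1.12 -1.36] gap -0.0001 F [-0.3  0.2 -0.3]
shift cm [-0.05  0.02  0.33] turn [ 0.1  0.1 -0. ] rows>= 1.0
```

```bash
python3 -m pendant '-0.3 0 0 0 0 0 255;-0.6 0 0 0 0 0 255;-0.9 0 0 0 0 0 255;-0.9 0 0 0 0 0 255'; python3 go.py .4719 .3702 .152 107.8
```

```text
t: 36.9
tcp_pos: [0.4722, 0.368, 0.1554]
tcp_rot: [0.589, 0.808, 0.004, -0.004]
force: [-4.7, 17.3, -2.7]
finger_gap: -0.0002
t 36.9 tcp [0.4722 0.368  0.1554] phi 107.8 j [ 0.51  0.41  1.61  0.01  1.12 -1.37] gap -0.0002 F [-4.7 17.3 -2.7]
shift cm [0.21 0.04 0.34] turn [ 0.2 -0.6 -0. ] rows>= 1.0
```

An 18 N push meets a hard stop, so the bolt is home. I retreat and do the final checks.

```bash
python3 -m pendant '2 0 0 0 0 0 255;5 0 0 0 0 0 255;6 0 -3 0 0 0 255;6 0 -7 0 0 0 255;7 0 -10 0 0 0 255;9 0 -12 0 0 0 200;9 0 -12 0 0 0 200;9 0 -12 0 0 0 200'
python3 - <<'E'
from h import *
from cell import vision
s=vision.snapshot("top");cv2.imwrite("pics/top7.png",s["frame"])
for p in pads(s): print(p[0],p[1],deg(p[2]-[.5435,.1531]))
def b(W):
    Z=W[...,2];bm=(Z>.103)&(Z<.113)&(abs(W[...,0]-.478)<.03)&(abs(W[...,1]-.355)<.04);q=W[bm];print("boltknob",q.mean(0).round(4),bm.sum())
b(pts(s));C=np.array([.543,.1532])
for m in brass(s):
    v,u=np.nonzero(m)
    if 130<u.mean()<236 and 130<v.mean()<240 and m.sum()>100:
        t=tee(s,m,.085);q=t[0]-C;print("tee",t[0].round(4),"branch",deg(t[1]),"pos angle",deg(q),"r",np.hypot(*q).round(4),np.round(t[2:],1))
s=vision.snapshot("scene");cv2.imwrite("pics/scene7.png",s["frame"]);b(pts(s))
E
```

```text
t: 37.57
tcp_pos: [0.4465, 0.4498, 0.2767]
tcp_rot: [0.588, 0.809, 0.002, 0.001]
force: [0.4, -1.0, -0.7]
finger_gap: 0.0185
24 [166.7 160.1] 38.0
445 [207.7 195.1] -117.7
437 [166.1 206.9] 152.2
boltknob [0.4804 0.3424 0.107 ] 46
tee [0.6212 0.1108] branch -25.2 pos angle -28.5 r 0.089 [110.8  82.8]
tee [0.5859 0.2318] branch 65.8 pos angle 61.4 r 0.0895 [109.8  88. ]
boltknob [0.4809 0.3414 0.1084] 26
```

View pics/top7.png

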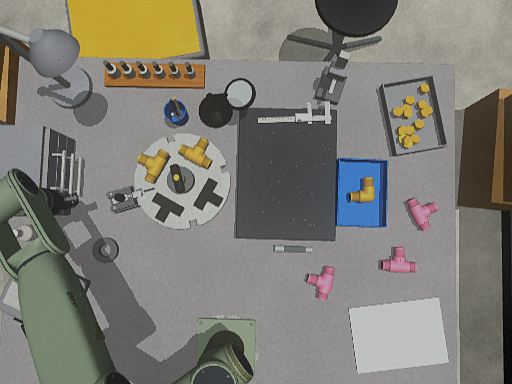

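View pics/scene7.png

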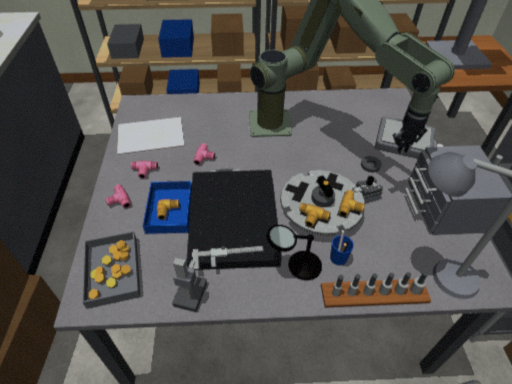

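The final pictures show two tees in nests at top pixels (153,164) and (196,152), the elbow in the bin at (363,190), the bolt home at (124,198), and the slab clear. The caliper, gauges, magnifier and cup are where they were. I hand in the job.

```bash
python3 -c "
from cell import job
print(job.finish_job())"
```

```text
the job is handed in; nothing more can be done
None
```

I finished the job and handed it in at about 38 s of the 210 s. The single brass elbow is in the blue bin. With the table still bolted, I laid both brass tees from the slab in nests of their own, branches outwards. I then drew the bolt, turned the table half a turn by its knob, and pushed the bolt home in the line notch.

**Last checks:**
- **Table:** the two pads still in view are back on the angles they had when bolted, to within about 0.1°.
- **Bolt:** its knob is within about 1 mm of its original home position, and a final push of about 18 N met a hard stop.
- **Other things:** the slab is clear, and the caliper, gauges, magnifier and cup looked unmoved in the final pictures.

**Disagreements:**
- **Tees:** the outline fit read the two tees' branches 2–4° and their centres about 2–3 mm off ideal. An earlier fit, just after laying, read one tee about 5 mm off, but the depth data showed only about 2–3 mm. I left them, since this is close to the measurement error.
- **Knob grip:** the fingers read about 32 mm on the 25 mm bar knob. I did not find out why, but the table followed the gripper.

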